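# Load the swivel battery tester, index it under the contact head and close up

## Robot

A 6-joint arm with a two-finger parallel gripper is mounted at the origin on the work surface. World frame = base frame: x ahead of the robot, y to its left, z up, the work surface at z = 0. Lengths are in m, angles in rad, forces in N, time in s.
With the tool pointing down it reaches from about 0.35 to 0.725 m from the base axis. Payload 4.3 kg.
Tool frame: the origin (TCP) lies where the fingers leave the gripper's body, on its centre line; the fingertips stand 73 mm ahead of it and the grasp point (between the pads) lies 54 mm ahead of it; z points along the fingers, y is the line along which they close (so a half turn about z gives the same grasp; the last joint's range is limited). The gripper opens to 85 mm and grips with 20 to 120 N. Pads are 22 mm wide; open, the fingers measure 114 mm over their backs; the gripper's body (76 mm by 85 mm) begins 54 mm behind the grasp point. The pads swing forward as they close: fully open they stand 13 mm farther back than shut.
Start: joints at [-1.245, 0.377, 0.081, 1.274, 0, 1.46], TCP at [0.243, -0.521, 0.304] pointing down, gripper open.
Joint ranges: [-2.72, 2.72], [-0.84, 1.66], [-1.02, 1.22], [-1.77, 2.12], [-1.37, 1.28], [-3.14, 3.14]. Speed limits (rad/s): [2.57, 2.57, 3.14, 3.14, 3.14, 3.14].

## Interface

Orientations are given as a unit quaternion [w, x, y, z].
In Python, from station import * gives the robot as it stands. The module is installed in compiled form; this text tells all that it offers.
- The arm moves only by the tool apply_moves, never from a script. Its argument "deltas" is a list of rows, each a list of 5 numbers: the shift along the tool's x, y, z normalised to -1 to 1, where 1 is 0.15 m, then the turn about the tool's z normalised to -1 to 1, where 1 is 90 degrees, then the opening, from 0 (shut) to 1 (fully open). A call has 1 to 12 rows; each row is the pose to reach, as a shift and turn from the pose commanded when the call began, along the tool's axes at that moment; what a row does not reach only later rows make up. A row lasts 1/12 s, in which the tool goes at most 41.7 mm and 7.16 degrees, less where a joint would pass 70% of its speed; a pose out of reach is approached as far as the arm can. A call with a number of a shift or a turn outside -1 to 1 is refused whole. A call with a gripper value outside its range is refused whole. The fingers move at their own pace and stop on an object; "newtons" is the grip in N (left out, the last holds). Time passes only in rows, so rows that repeat a pose let the fingers close. It gives the time, the measured TCP pose, the force, the opening and the grip force at its end, in the units of the state.
- get_obs(): the state, without advancing time (a new reading comes with each control period).
- capture(name): name is "scene" or "top"; returns a dict with "pixels" (480x640x3 uint8, red, green, blue), "K" (3x3 intrinsics, pixels), "extrinsics" (4x4, takes a point from camera to world coordinates). Camera axes: x right, y down, z forward; pixel columns grow to the right and rows downward; lengths in m; the calibration is good to about 2 mm. A picture is of the moment at which its call begins. There is no depth.
- job_done(): hands the job in; it is judged then, once.
The state is a dict: "time": time; "q": joint angles; "dq": joint speeds; "joint_torque": joint torques, N m; "tool_pos": TCP position; "eef_rot": TCP orientation; "wrist_force": force on the tool from outside, world axes, zero at the start; "ft_torque": the same for the moment, N m; "gripper_width": opening from 0.0 (shut) to 1.0 (fully open); "finger_force": force on a finger pad.
Only numpy, scipy, OpenCV 4.12 (cv2) and the standard library are available. Lean on these libraries where they do the work, as an engineer would, in place of code of your own. Each camera call takes 0.05 s, during which the arm holds its last target. There are 200 camera calls.

## Task

Take the tested battery pack out of the middle nest of the turntable and stand it in the shallow grey tray, and push every pack that stands on the mat down into a nest of its own, upright, until the sprung ball clicks and it sits fully home. Then lift the index plunger by its T-bar and twist it clockwise so that it stays out by itself, swing the turntable by its handle a quarter turn clockwise to its stop, and twist the T-bar back so that the plunger drops fully home and locks the turntable. Finally swing the contact head down flat over the packs, leaving the tools and other items on the bench where they are.

Things in the scene. Friction and masses are not known exactly. Their poses are not given: they have to be found in the camera images.
- pack0_c (a point): Battery pack, black with brass strips on top, 44 (its x) x 36 (its y) x 46 mm tall (z up), 0.16 kg, or absent. Point: its centre, 23 mm above its underside. It stands on the mat. The two 36 mm wide ends (+x, -x) have a groove 8 to 16 mm above the underside and are flat above it: grip across the 44 mm, fingertips no lower than 24 mm above the underside. Fits either way round.
- pack1_c (a point): Battery pack, black with brass strips on top, 44 (its x) x 36 (its y) x 46 mm tall (z up), 0.16 kg, or absent. Point: its centre, 23 mm above its underside. It stands on the mat. The two 36 mm wide ends (+x, -x) have a groove 8 to 16 mm above the underside and are flat above it: grip across the 44 mm, fingertips no lower than 24 mm above the underside. Fits either way round.
- pack2_c (a point): Battery pack, black with brass strips on top, 44 (its x) x 36 (its y) x 46 mm tall (z up), 0.16 kg, or absent. Point: its centre, 23 mm above its underside. It stands on the mat. The two 36 mm wide ends (+x, -x) have a groove 8 to 16 mm above the underside and are flat above it: grip across the 44 mm, fingertips no lower than 24 mm above the underside. Fits either way round.
- tested_c (a point): The tested pack, of the same shape, size and mass as the others; at the start it sits home in the middle nest, nest1 (a pull of 5 to 15 N frees it from the ball). Point: its centre, 23 mm above its underside; axes as for the others.
- tray_in (a point): Centre of the inner floor of the shallow grey plastic tray beside the fixture, fixed to the bench: 90 x 90 x 20 mm outside, walls and floor 4 mm thick, so this point is 4 mm above the bench and the inside is 82 mm square.
- nest0 (a point): Floor centre of one of three nests in the white block on the turntable; axes turn with it. Slippery pocket 47 (x, radial) x 39 mm (y, along the row), 20 mm deep plus 4 mm sloped lead-in; pitch 46. Pack x parallel to this x. A sprung ball in the -x wall, 12 mm up, stops a pack 8 to 15 mm too high; push with 8 to 20 N till it snaps into the groove. Pack home: centre 23 mm above this point.
- nest1 (a point): Floor centre of one of three nests in the white block on the turntable; axes turn with it. Slippery pocket 47 (x, radial) x 39 mm (y, along the row), 20 mm deep plus 4 mm sloped lead-in; pitch 46. Pack x parallel to this x. A sprung ball in the -x wall, 12 mm up, stops a pack 8 to 15 mm too high; push with 8 to 20 N till it snaps into the groove. Pack home: centre 23 mm above this point.
- nest2 (a point): Floor centre of one of three nests in the white block on the turntable; axes turn with it. Slippery pocket 47 (x, radial) x 39 mm (y, along the row), 20 mm deep plus 4 mm sloped lead-in; pitch 46. Pack x parallel to this x. A sprung ball in the -x wall, 12 mm up, stops a pack 8 to 15 mm too high; push with 8 to 20 N till it snaps into the groove. Pack home: centre 23 mm above this point.
- swivel_axis (a point): On the turntable's vertical axis, at its top, 38 mm above the bench. The turntable is an aluminium disc 280 mm across on a bolted-down base; this point has the base's yaw, which varies. Along this point's axes the nests are on the -x side at the loading position, the contact head is hinged on the +y side and the plunger stands at the -y rim.
- turntable (a joint): Turntable angle in rad, growing clockwise seen from above: 0 at the loading position (at the start), 1.571 with the nests under the contact head; end stops 0.006 rad beyond each. The index plunger locks it at both; with the plunger held out it turns lightly (about 2 N at the handle) and stays where it is left.
- handle_grip (a point): Grip point of the black upright handle on the turntable: a cylinder 22 mm across, from 46 to 96 mm above the bench (this point at 76 mm), 110 mm from the swivel axis. It spins freely about its own axis, so it can be carried round in an arc without turning the gripper.
- knob_grip (a point): Centre of the black T-bar on top of the index plunger: 46 mm long (this x), 12 mm thick (this y), 16 mm high; 100 mm above the bench with the plunger home. A fixed steel collar 22 mm wide stands below it, its top 76 mm above the bench. Grip across the 12 mm from above. The bar points radially when locked and turns with joint knob.
- plunger (a joint): Lift of the index plunger in m: 0 home in the turntable's index hole, about 0.0115 when resting held out on the collar, at most 0.015. A spring and its weight pull it down with 6 N at home, 11 N at the top. It must be lifted 0.012 or more before the T-bar can twist.
- knob (a joint): Twist of the T-bar in rad, growing clockwise seen from above: 0 in line with the collar's slot, stop at 1.45. Lifted and twisted past 0.6 it rests on the collar and stays out when let go. Twisted back to within 0.2 of 0 and let go, the spring pulls the plunger down, into the index hole if the turntable stands at 0 or 1.571 (else turn it a little until it drops in).
- head_bar (a point): Middle of the steel grip bar on the free edge of the contact head: round, 12 mm across, 90 mm long along this x, parallel to the hinge and 177 mm from it, 26 mm clear of the plate. The head is a black plate 158 x 140 x 10 mm with brass pins beneath.
- head_hinge (a point): Point on the hinge axis of the contact head (level, along this point's x), 95 mm above the bench, 165 mm from the swivel axis.
- head (a joint): Opening angle of the contact head in rad: 0 shut, level over the nests; at the start it leans back open at 1.6 to 1.9. A stiff friction hinge holds it where it is left; 1 to 4 N at the bar moves it. It shuts only over packs that are fully home.
- meter: Yellow multimeter lying on the mat, 85 x 165 x 37 mm, origin under its middle. Not to be moved.
- flask: White plastic flask, 56 mm diameter, 120 mm tall, origin under its middle. Not to be moved.
- driver: Screwdriver lying on the mat, 170 mm long, origin under its middle. Not to be moved.
- dish: Small steel dish for screws, 90 mm across, 26 mm high, origin under its middle. Not to be moved.
Mind the look-alikes: they are no part of the job. Leave any blue or turquoise look-alike of the part that bears pack0_c alone. Leave any brown or turquoise look-alike of the part that bears pack1_c alone.

How it is judged:
By the outcome, as a careful person would: the job done as asked, in the order asked, and still so for the second after the job is handed in, with the robot touching nothing.
Of pack0, pack1, pack2 only 2 to 3 are there at a start; the rules pass over those that are not, and their reading is None.
At some moment in a run one of pack0, pack1, pack2 may be knocked a few centimetres aside while the robot is not near it.
It also fails if it takes over 192 s, if anything falls off the work surface, if the arm or the gripper's body presses on something with over 40 N, if the wrist force passes 120 N, or if a joint passes its speed limit or range.

## Working session

There is one attempt and no reset: what is moved stays moved. The work goes in short steps, Python scripts to look and compute and a tool call to move; the robot and the scene stay as the last step left them, time stands still between calls to the robot, and variables do not carry over. Pictures are saved under pics/ and viewed, at most 14 in all, crops included, and the job is handed in when it is done.

Besides the shell and the picture viewer there is one more tool, called in YAML: its name, and indented under it one key for each argument. apply_moves: Moves the arm, as the interface text tells. Scaled input: -1 to 1 covers 0.15 m each way for a shift and 90 degrees each way for a turn. Its arguments: {"type":"object","properties":{"deltas":{"type":"array"},"newtons":{"type":"number"}},"required":["deltas"]}

```bash
mkdir -p pics; cat > h.py <<'E'
from station import *
import numpy as np, cv2
def snap(name,fn=None):
    c=capture(name); np.savez(f'{name}.npz',**c)
    if fn: cv2.imwrite(f'pics/{fn}.png',cv2.cvtColor(c['pixels'],cv2.COLOR_RGB2BGR))
    return c
def ray(c,uv):
    K,T=c['K'],c['extrinsics']; d=T[:3,:3]@np.linalg.inv(K)@np.array([*uv,1.]); return T[:3,3],d/np.linalg.norm(d)
def atz(c,uv,z):
    o,d=ray(c,uv); return o+d*(z-o[2])/d[2]
def tri(c1,a,c2,b):
    o1,d1=ray(c1,a);o2,d2=ray(c2,b)
    s=np.linalg.lstsq(np.stack([d1,-d2],1),o2-o1,rcond=None)[0]
    p,q=o1+s[0]*d1,o2+s[1]*d2; return (p+q)/2,np.linalg.norm(p-q)
def proj(c,p):
    T=c['extrinsics']; q=c['K']@(T[:3,:3].T@(np.array(p)-T[:3,3])); return q[:2]/q[2]
def load(n): return dict(np.load(f'{n}.npz'))
E
python3 - <<'E'
from h import *
np.set_printoptions(precision=4,suppress=True)
for n in('scene','top'):
    c=snap(n,n+'0'); print(n,c['K'],c['extrinsics'])
print(get_obs())
E
```

```text
scene [[543.2017   0.     324.8473]
 [  0.     543.2017 238.7575]
 [  0.       0.       1.    ]] [[ 0.4342  0.6779 -0.5933  1.2548]
 [ 0.9007 -0.3357  0.2756 -0.3567]
 [-0.0123 -0.654  -0.7564  1.0105]
 [ 0.      0.      0.      1.    ]]
top [[506.0791   0.     321.9214]
 [  0.     506.0791 238.3504]
 [  0.       0.       1.    ]] [[ 0.0053 -0.9971  0.0754  0.4482]
 [-0.9997 -0.0034  0.0256 -0.0126]
 [-0.0253 -0.0755 -0.9968  1.4267]
 [ 0.      0.      0.      1.    ]]
{'time': 0.1, 'q': array([-1.2453,  0.378 ,  0.0798,  1.2744, -0.    ,  1.4605]), 'dq': array([-0.0003, -0.0023,  0.0033,  0.0002, -0.0008,  0.0003]), 'joint_torque': array([  0.001 , -46.4693,  27.0582,   0.012 ,  -0.0001,  -0.    ]), 'tool_pos': array([ 0.2426, -0.5208,  0.3031]), 'eef_rot': array([-0.0009,  0.9764,  0.2162, -0.0001]), 'wrist_force': array([-0.6348,  0.2229,  0.6677]), 'ft_torque': array([0.0045, 0.0237, 0.0724]), 'finger_force': 0.0, 'gripper_width': 1.0008723468744338}
```

View pics/scene0.png

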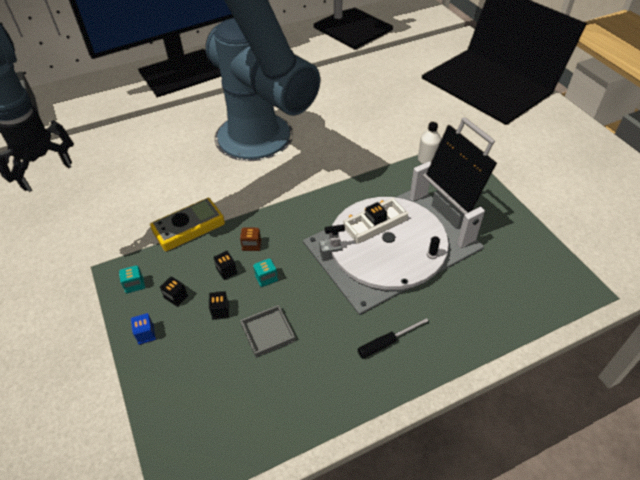

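View pics/top0.png

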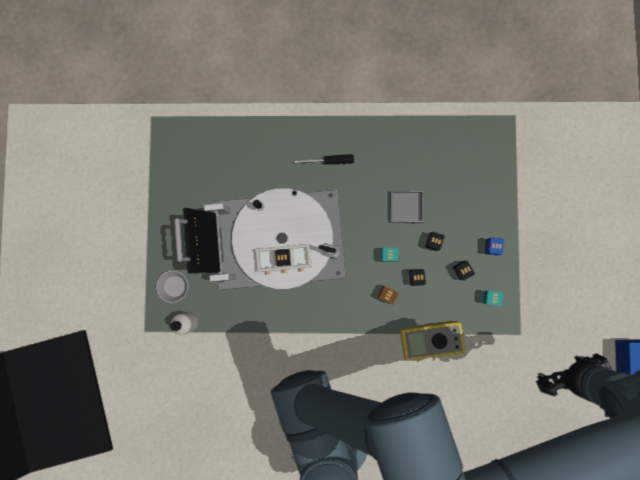

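```bash
cat >> h.py <<'E'
def crop(name,x,y,w,h,s,fn):
    im=cv2.cvtColor(load(name)['pixels'],cv2.COLOR_RGB2BGR)[y:y+h,x:x+w]
    im=cv2.resize(im,None,fx=s,fy=s,interpolation=cv2.INTER_CUBIC)
    for i in range(0,w,10):
        cv2.line(im,(i*s,0),(i*s,6 if i%50 else 14),(0,255,255),1)
        if (x+i)%20==0: cv2.putText(im,str(x+i),(i*s,20),0,.4,(0,255,255),1)
    for i in range(0,h,10):
        cv2.line(im,(0,i*s),(6,i*s),(0,255,255),1)
        if (y+i)%20==0: cv2.putText(im,str(y+i),(8,i*s+4),0,.4,(0,255,255),1)
    cv2.imwrite(f'pics/{fn}.png',im)
E
python3 - <<'E'
from h import *
crop('top',380,180,130,100,6,'ct1'); crop('scene',150,190,160,120,5,'cs1')
crop('top',160,180,200,120,4,'ct2'); crop('scene',300,110,200,150,4,'cs2')
E
```

```text
(no output)
```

View pics/ct1.png

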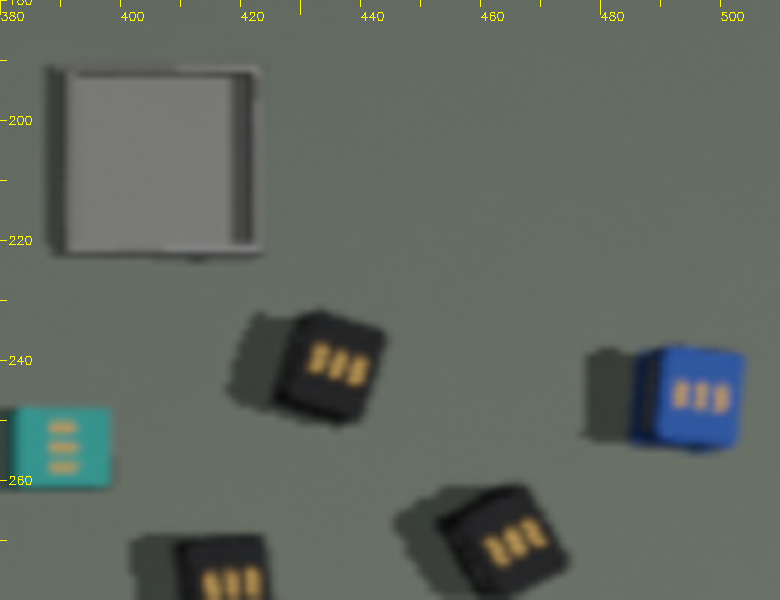

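View pics/ct2.png

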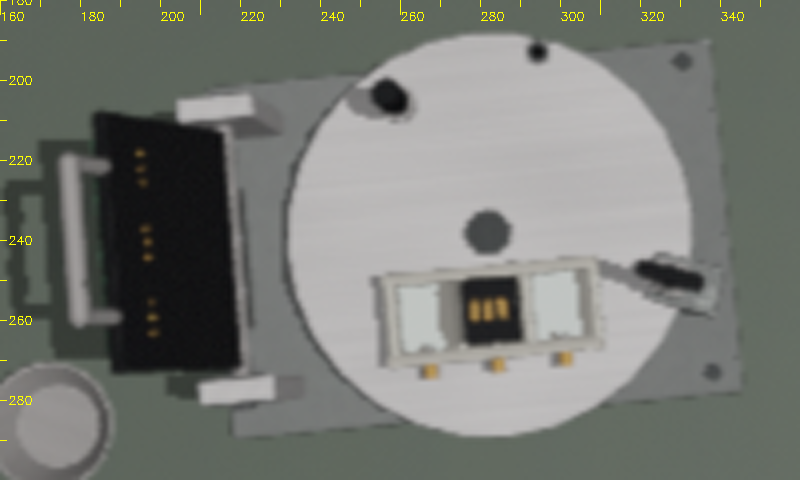

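View pics/cs2.png

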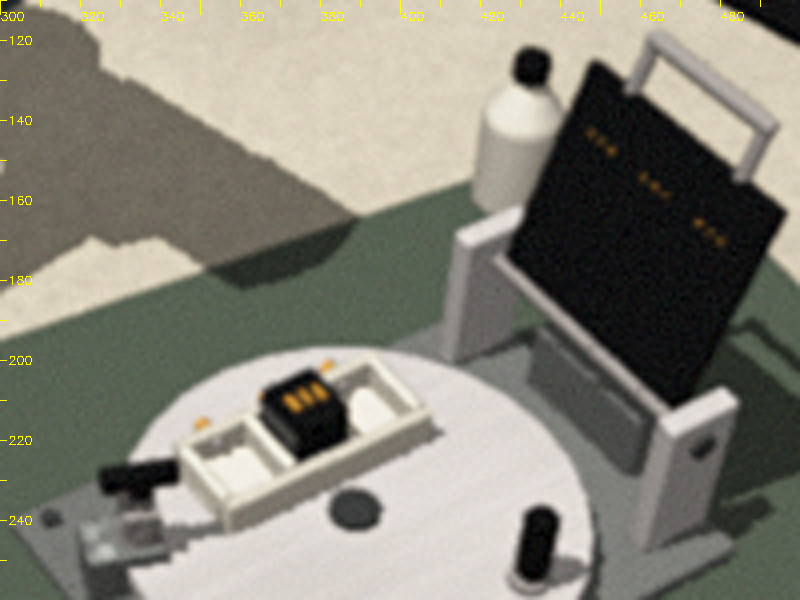

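View pics/cs1.png

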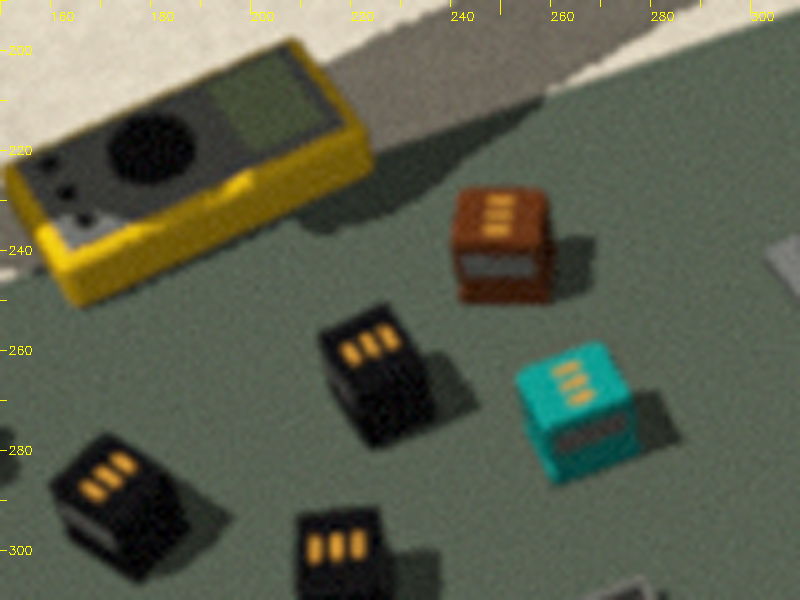

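```bash
cat > fit.py <<'E'
from h import *
from scipy.optimize import minimize
def mask(c,p,r=22):
    u,v=np.round(p).astype(int); im=c['pixels'].astype(int)
    m=np.zeros(im.shape[:2],np.uint8)
    w=im[v-r:v+r,u-r:u+r]; R,G,B=w[...,0],w[...,1],w[...,2]
    k=((w.max(-1)<50)|((R>120)&(R>B*1.6)&(R<G*2.0))).astype(np.uint8)
    k=cv2.morphologyEx(cv2.morphologyEx(k,cv2.MORPH_CLOSE,np.ones((3,3))),cv2.MORPH_OPEN,np.ones((3,3)))
    n,l,s,_=cv2.connectedComponentsWithStats(k)
    k=(l==1+np.argmax(s[1:,4])).astype(np.uint8)
    h=cv2.convexHull(cv2.findNonZero(k)); cv2.fillConvexPoly(k,h,1)
    m[v-r:v+r,u-r:u+r]=k; return m
def hull(c,x):
    a,b,z,t=x; C,S=np.cos(t),np.sin(t)
    P=[proj(c,(a+C*i*.022-S*j*.018,b+S*i*.022+C*j*.018,z+k)) for i in(-1,1) for j in(-1,1) for k in(0,.046)]
    return cv2.convexHull(np.array(P,np.float32))
def fitpack(cs,ps,t0):
    ms=[cv2.resize(mask(c,p),None,fx=4,fy=4,interpolation=cv2.INTER_NEAREST) for c,p in zip(cs,ps)]
    def f(x):
        L=0
        for c,m in zip(cs,ms):
            k=np.zeros_like(m); cv2.fillConvexPoly(k,np.round((hull(c,x)*4+1.5)*4).astype(np.int32),1,shift=2)
            L+=1-(k&m).sum()/(k|m).sum()
        return L
    p=tri(cs[0],ps[0],cs[1],ps[1])[0]; best=None
    for dt in(-.3,0,.3):
        x0=np.array([p[0],p[1],0,t0+dt]); s=np.vstack([x0]+[x0+d for d in np.diag([.01,.01,.004,.3])])
        r=minimize(f,x0,method='Nelder-Mead',options=dict(initial_simplex=s,maxiter=300))
        if best is None or r.fun<best.fun: best=r
    return best.x,best.fun
E
cat > m1.py <<'E'
from fit import *
np.set_printoptions(precision=4,suppress=True)
t,s=load('top'),load('scene')
def x_yaw(d): return np.arctan2(d[1],d[0])
def dirw(a,b,z=.046): d=atz(t,b,z)-atz(t,a,z); return x_yaw(d)
# strips array direction = pack y
for n,pt,ps,a,b in [('A',(435,241),(219,302),(432.5,239),(439.5,241.5)),('B',(417,277),(225,263),(414.5,277.5),(422,276.5)),('C',(464,270),(174,290),(462,272),(469,269))]:
    print(n,fitpack((t,s),(pt,ps),dirw(a,b)-np.pi/2))
for n,a,b in [('hub',(280.5,238),(388.75,237.5)),('tested',(282.3,257.2),(375.7,208.8)),('handle',(257.3,204),(435.5,238)),('knob',(327.5,248.8),(334.75,228.75)),('barA',(177,220),(492.5,142)),('barB',(180,259.5),(463.75,119.5))]:
    print(n,*tri(t,a,s,b))
print('tray',atz(t,(407.2,206.8),.02),'tray edge',dirw((391,222.5),(423.5,222.5)))
print('knobyaw',dirw((319.5,246.7),(335.5,251),.108),'row',dirw((256,269),(310,264.5),.06), dirw((255,249),(308,245),.062))
c=atz(t,(282.3,257.2),.0)
E
python3 m1.py
```

```text
A (array([ 0.5476, -0.2857, -0.0017, -3.493 ]), np.float64(0.38939418069569753))
B (array([ 0.4496, -0.2366, -0.0018, -3.0088]), np.float64(0.2682820744998936))
C (array([ 0.4694, -0.3646, -0.0028, -2.6386]), np.float64(0.24541477643255705))
hub [0.5538 0.1371 0.0351] 0.0013379603135136686
tested [0.4993 0.1273 0.0869] 0.0011792656673764858
handle [0.6417 0.1969 0.0931] 0.005459415581358978
knob [0.5217 0.0078 0.098 ] 0.0022836242825662353
barA [0.5788 0.357  0.2605] 0.001967101549802233
barB [0.4866 0.3475 0.261 ] 0.002270765782978959
tray [ 0.6437 -0.214   0.02  ] tray edge -1.5681738627336657
knobyaw -1.8296691436913135 row -1.4830695531905396 -1.491627724266157
```

```bash
cat > v1.py <<'E'
from fit import *
t,s=load('top'),load('scene')
def win(c,u,v,w,h,k,poly=None):
    im=cv2.cvtColor(c['pixels'],cv2.COLOR_RGB2BGR)[v:v+h,u:u+w]
    im=cv2.resize(np.clip(im*1.5,0,255).astype(np.uint8),None,fx=k,fy=k,interpolation=cv2.INTER_CUBIC)
    if poly is not None: cv2.polylines(im,[np.round((poly-[u,v]+.5)*k).astype(np.int32)],1,(0,0,255),1)
    return im
X=[((435,241),(219,302),-3.493),((417,277),(225,263),-3.0088),((464,270),(174,290),-2.6386)]
rows=[]
for c,i in((t,0),(s,1)):
    r=[]
    for x in X:
        f,_=fitpack((t,s),x[:2],x[2]); u,v=x[i]
        r.append(win(c,u-20,v-20,40,40,6,hull(c,f)))
        m=mask(c,x[i])
        cs=cv2.findContours(cv2.resize(m[v-20:v+20,u-20:u+20],None,fx=6,fy=6,interpolation=0),0,2)[0]; cv2.drawContours(r[-1],cs,-1,(0,255,0),1)
    rows.append(np.hstack(r))
cv2.imwrite('pics/packs.png',np.vstack(rows))
a=win(t,252,240,64,36,10); b=win(s,338,193,80,48,8)
def grid(im,u,v,w,h,k):
    for i in range(0,w,4): cv2.line(im,(i*k,0),(i*k,5),(0,0,255)); cv2.putText(im,str(u+i),(i*k,14),0,.32,(0,0,255))
    for i in range(0,h,4): cv2.line(im,(0,i*k),(5,i*k),(0,0,255)); cv2.putText(im,str(v+i),(6,i*k+3),0,.32,(0,0,255))
    return im
a=grid(a,252,240,64,36,10);b=grid(b,338,193,80,48,8)
im=np.zeros((360+384,640,3),np.uint8); im[:360]=a; im[360:]=b
cv2.imwrite('pics/blk.png',cv2.resize(im,None,fx=.8,fy=.8,interpolation=cv2.INTER_AREA))
E
python3 v1.py
```

```text
(no output)
```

View pics/packs.png

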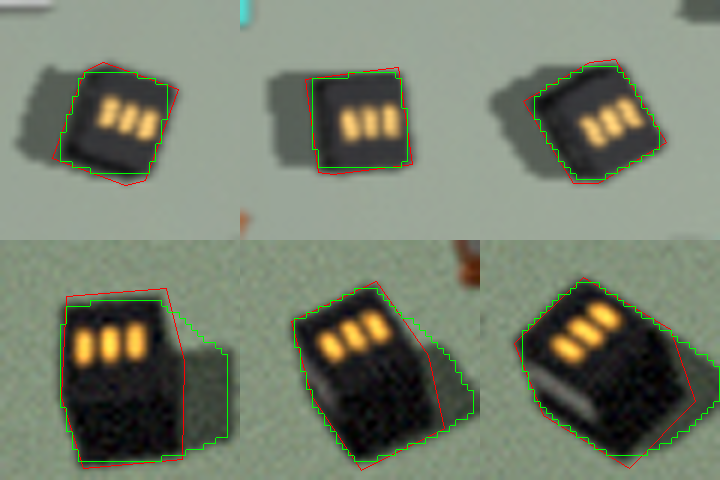

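View pics/blk.png

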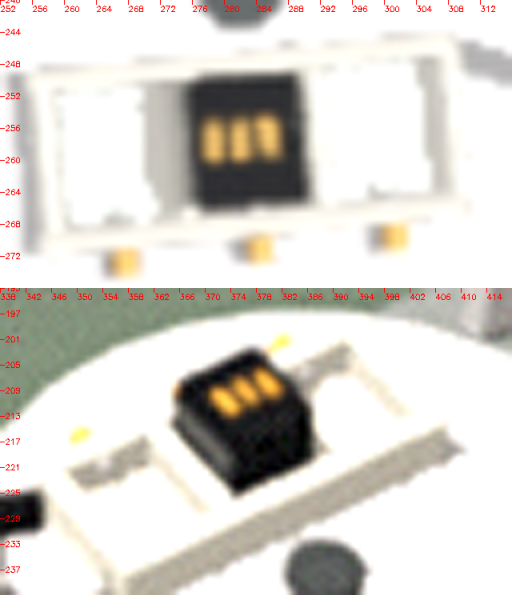

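```bash
sed -i 's/w.max(-1)<50/w.max(-1)<thr/; s/def mask(c,p,r=22):/def mask(c,p,r=22):\n    thr=36 if c["extrinsics"][0,3]>1 else 50/; s/(0,.046)/(0,H)/; s/^def hull/H=.046\ndef hull/' fit.py
cat > m2.py <<'E'
import fit; from fit import *
np.set_printoptions(precision=4,suppress=True)
t,s=load('top'),load('scene')
for n,pt,ps,t0 in [('A',(435,241),(219,302),-.35),('B',(417,277),(225,263),.13),('C',(464,270),(174,290),.5)]:
    print(n,fitpack((t,s),(pt,ps),t0),fitpack((t,s),(pt,ps),t0+1.57)[1],[mask(c,p).sum() for c,p in((t,pt),(s,ps))],s['pixels'][ps[1]+10:ps[1]+12,ps[0]+14:ps[0]+22].max(-1).min())
fit.H=.022
for t0 in(.096,1.667): print('tested',fitpack((t,s),((282,257),(376,211)),t0),)
# white disc outline in top
im=t['pixels'].astype(int); m=((im.min(-1)>150)).astype(np.uint8)
n,l,st,_=cv2.connectedComponentsWithStats(m); k=l[215,300]; h=cv2.convexHull(cv2.findNonZero((l==k).astype(np.uint8)))
e=cv2.fitEllipse(h); print(e,atz(t,e[0],.038))
E
python3 m2.py
```

```text
A (array([ 0.5479, -0.286 , -0.0032, -0.2776]), np.float64(0.2431103821957059)) 0.4146537083929793 [np.uint64(254), np.uint64(472)] 39
B (array([ 0.4503, -0.2371, -0.0009,  0.022 ]), np.float64(0.22651792428569173)) 0.41305817365626074 [np.uint64(239), np.uint64(427)] 45
C (array([ 0.4689, -0.3649, -0.0032,  0.4517]), np.float64(0.1909698011846963)) 0.4137725910341399 [np.uint64(282), np.uint64(516)] 42
tested (array([0.5002, 0.133 , 0.0071, 0.002 ]), np.float64(1.0398900826220658))
tested (array([0.5001, 0.127 , 0.0599, 1.4736]), np.float64(0.5631474332209232))
((282.1780090332031, 238.2350616455078), (99.93726348876953, 100.76856994628906), 61.490753173828125) [0.5532 0.1327 0.038 ]
```

```bash
cat > plan.py <<'E'
from h import *
from scipy.spatial.transform import Rotation as Rn
np.set_printoptions(precision=4,suppress=True)
def state():
    o=get_obs(); w,x,y,z=o['eef_rot']; R=Rn.from_quat([x,y,z,w]).as_matrix()
    return o['tool_pos'].copy(),np.arctan2(R[1,1],R[0,1]),o
def leg(p,yaw,tp,tyaw,note=''):
    """print calls from pose (p, closing yaw) to TCP tp / closing yaw tyaw(rad)"""
    d=(tyaw-yaw+np.pi)%(2*np.pi)-np.pi
    if note!='full': d=(d+np.pi/2)%np.pi-np.pi/2
    p=np.array(p,float); tp=np.array(tp,float)
    n=max(1,int(np.ceil(max(np.linalg.norm(tp-p)/.15-1e-6,abs(d)/(np.pi/2)))))
    for i in range(n):
        t=p+(tp-p)/(n-i); dd=d/(n-i); v=t-p
        ty=np.array([np.cos(yaw),np.sin(yaw),0]); tx=np.array([-ty[1],ty[0],0])
        r=np.array([v@tx,v@ty,-v[2]])/.15; u=-dd/(np.pi/2)
        k=max(np.linalg.norm(v)/.0417,abs(np.degrees(dd))/7.16)
        print(note,np.round(r,3),round(u,3),'rows>=%.1f'%k,'->',t)
        p=t; yaw+=dd; d-=dd
    q1=np.arctan2(tp[1],tp[0]); print('  q6~',(np.pi+q1-(yaw+np.pi/2)+np.pi)%(2*np.pi)-np.pi)
    return p,yaw
E
python3 - <<'E'
from plan import *
p,y,o=state(); print(p,y)
p,y=leg(p,y,(.4995,.1274,.21),.098)
p,y=leg(p,y,(.4995,.1274,.1395),.098)
E
```

```text
[ 0.2426 -0.5208  0.3031] -1.1350012764291604
 [ 0.675 -0.639  0.124] -0.157 rows>=3.4 -> [ 0.294  -0.3912  0.2844]
 [ 0.811 -0.455  0.124] -0.157 rows>=3.4 -> [ 0.3454 -0.2615  0.2658]
 [ 0.897 -0.243  0.124] -0.157 rows>=3.4 -> [ 0.3967 -0.1319  0.2472]
 [ 0.93  -0.017  0.124] -0.157 rows>=3.4 -> [ 0.4481 -0.0022  0.2286]
 [0.906 0.211 0.124] -0.157 rows>=3.4 -> [0.4995 0.1274 0.21  ]
  q6~ 1.7225270008256564
 [0.   0.   0.47] -0.0 rows>=1.7 -> [0.4995 0.1274 0.1395]
  q6~ 1.7225270008256564
```

apply_moves:
  deltas:
    - [0.675,-0.639,0.124,-0.157,1]
    - [0.675,-0.639,0.124,-0.157,1]
    - [0.675,-0.639,0.124,-0.157,1]
    - [0.675,-0.639,0.124,-0.157,1]
    - [0.675,-0.639,0.124,-0.157,1]
  newtons: 40

```text
time: 0.52
tool_pos: [0.2945, -0.3874, 0.2843]
eef_rot: [-0.002, 0.942, 0.337, 0.0]
wrist_force: [1.3, -0.0, 0.2]
gripper_width: 1.002
finger_force: 0.0
```

apply_moves:
  deltas:
    - [0.811,-0.455,0.124,-0.157,1]
    - [0.811,-0.455,0.124,-0.157,1]
    - [0.811,-0.455,0.124,-0.157,1]
    - [0.811,-0.455,0.124,-0.157,1]
    - [0.811,-0.455,0.124,-0.157,1]

```text
time: 0.93
tool_pos: [0.3456, -0.2593, 0.266]
eef_rot: [-0.001, 0.893, 0.45, -0.0]
wrist_force: [0.3, -0.2, 0.5]
gripper_width: 0.999
finger_force: 0.0
```

apply_moves:
  deltas:
    - [0.897,-0.243,0.124,-0.157,1]
    - [0.897,-0.243,0.124,-0.157,1]
    - [0.897,-0.243,0.124,-0.157,1]
    - [0.897,-0.243,0.124,-0.157,1]
    - [0.897,-0.243,0.124,-0.157,1]

```text
time: 1.35
tool_pos: [0.3975, -0.131, 0.2477]
eef_rot: [-0.0, 0.831, 0.556, -0.0]
wrist_force: [-0.8, -1.2, 0.0]
gripper_width: 1.001
finger_force: 0.0
```

apply_moves:
  deltas:
    - [0.93,-0.017,0.124,-0.157,1]
    - [0.93,-0.017,0.124,-0.157,1]
    - [0.93,-0.017,0.124,-0.157,1]
    - [0.93,-0.017,0.124,-0.157,1]
    - [0.93,-0.017,0.124,-0.157,1]

```text
time: 1.77
tool_pos: [0.4498, -0.002, 0.2292]
eef_rot: [0.0, 0.757, 0.654, 0.0]
wrist_force: [0.8, -0.2, -0.4]
gripper_width: 1.004
finger_force: 0.0
```

apply_moves:
  deltas:
    - [0.906,0.211,0.124,-0.157,1]
    - [0.906,0.211,0.124,-0.157,1]
    - [0.906,0.211,0.124,-0.157,1]
    - [0.906,0.211,0.124,-0.157,1]
    - [0.906,0.211,0.124,-0.157,1]
    - [0.906,0.211,0.124,-0.157,1]

```text
time: 2.27
tool_pos: [0.5005, 0.1254, 0.2108]
eef_rot: [0.001, 0.672, 0.741, -0.001]
wrist_force: [0.7, -0.6, -0.3]
gripper_width: 1.004
finger_force: 0.0
```

```bash
python3 - <<'E'
from plan import *
p,y,o=state(); print(p,y,o['wrist_force'],o['time'])
leg(p,y,(.4995,.1274,.1395),.098)
E
```

```text
[0.5005 0.1254 0.2108] 0.09709724082798903 [ 0.6975 -0.5591 -0.2651] 2.2667
 [ 0.014 -0.005  0.475] -0.001 rows>=1.7 -> [0.4995 0.1274 0.1395]
  q6~ 1.7225270008256564
```

apply_moves:
  deltas:
    - [0.0,0.0,0.47,0,1]
    - [0.0,0.0,0.47,0,1]
    - [0.0,0.0,0.47,0,1]
    - [0.0,0.0,0.47,0,0.3]
    - [0.0,0.0,0.47,0,0.3]
    - [0.0,0.0,0.47,0,0.3]
    - [0.0,0.0,0.47,0,0.3]
    - [0.0,0.0,0.47,0,0.3]
    - [0.0,0.0,0.47,0,0.3]
    - [0.0,0.0,0.47,0,0.3]

```text
time: 3.1
tool_pos: [0.4999, 0.1266, 0.1426]
eef_rot: [0.001, 0.672, 0.741, 0.0]
wrist_force: [-2.9, -2.3, 6.6]
gripper_width: 0.506
finger_force: 42.2
```

```bash
python3 - <<'E'
from plan import *
p,y,o=state(); print(p,y,o['wrist_force'],o['ft_torque'],o['gripper_width'],o['finger_force'])
E
```

```text
[0.4999 0.1266 0.1426] 0.0979086441314228 [-2.9327 -2.3071  6.5791] [-0.4179  0.8376 -0.0596] 0.5063414506153421 42.242950201034546
```

apply_moves:
  deltas:
    - [0,0,-0.1,0,0.3]
    - [0,0,-0.2,0,0.3]
    - [0,0,-0.3,0,0.3]
    - [0,0,-0.5,0,0.3]
    - [0,0,-0.7,0,0.3]
    - [0,0,-0.7,0,0.3]
    - [0,0,-0.7,0,0.3]

```text
time: 3.68
tool_pos: [0.5014, 0.1273, 0.2485]
eef_rot: [0.002, 0.672, 0.741, 0.003]
wrist_force: [0.3, 0.2, -1.9]
gripper_width: 0.504
finger_force: 45.0
```

```bash
python3 - <<'E'
from plan import *
p,y,o=state(); print(p,y,o['wrist_force'],o['gripper_width'],o['finger_force'])
c=snap('top','lift'); s=snap('scene')
a=cv2.resize(c['pixels'][170:320,250:450],None,fx=3,fy=3,interpolation=2); b=cv2.resize(s['pixels'][130:330,200:460],None,fx=2,fy=2,interpolation=2)
im=np.zeros((450+0,600+0,3),np.uint8)+0; im[:450,:600]=a
out=np.zeros((600,800,3),np.uint8); out[:300,:400]=cv2.resize(a,(400,300)); out[200:600,280:800]=b
cv2.imwrite('pics/lift.png',out[...,::-1])
p,y=leg(p,y,(.64,-.214,.24),0)
E
```

```text
[0.5014 0.1273 0.2485] 0.09819623906440499 [ 0.2522  0.2004 -1.8671] 0.5039661622365436 45.00050067901611
 [-0.785  0.232  0.019] 0.021 rows>=2.9 -> [0.5476 0.0135 0.2457]
 [-0.777  0.258  0.019] 0.021 rows>=2.9 -> [ 0.5938 -0.1002  0.2428]
 [-0.768  0.283  0.019] 0.021 rows>=2.9 -> [ 0.64  -0.214  0.24 ]
  q6~ 1.248108565549881
```

View pics/lift.png

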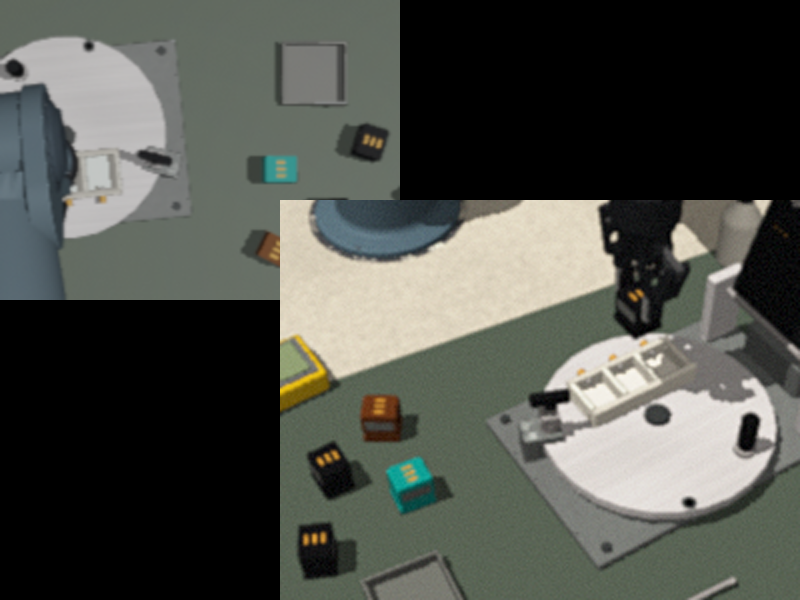

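apply_moves:
  deltas:
    - [-0.785,0.232,0.02,0.021,0.3]
    - [-0.785,0.232,0.02,0.021,0.3]
    - [-0.785,0.232,0.02,0.021,0.3]
    - [-0.785,0.232,0.02,0.021,0.3]

```text
time: 4.12
tool_pos: [0.5474, 0.0075, 0.2407]
eef_rot: [0.001, 0.686, 0.727, -0.002]
wrist_force: [0.4, 0.8, -2.0]
gripper_width: 0.497
finger_force: 44.9
```

apply_moves:
  deltas:
    - [-0.777,0.258,0.02,0.021,0.3]
    - [-0.777,0.258,0.02,0.021,0.3]
    - [-0.777,0.258,0.02,0.021,0.3]
    - [-0.777,0.258,0.02,0.021,0.3]

```text
time: 4.45
tool_pos: [0.5934, -0.1068, 0.2373]
eef_rot: [0.001, 0.698, 0.716, -0.001]
wrist_force: [1.0, -0.1, -1.6]
gripper_width: 0.504
finger_force: 44.9
```

apply_moves:
  deltas:
    - [-0.768,0.283,0.02,0.021,0.3]
    - [-0.768,0.283,0.02,0.021,0.3]
    - [-0.768,0.283,0.02,0.021,0.3]
    - [-0.768,0.283,0.02,0.021,0.3]
    - [-0.768,0.283,0.02,0.021,0.3]
    - [-0.768,0.283,0.02,0.021,0.3]

```text
time: 4.95
tool_pos: [0.6372, -0.2137, 0.2346]
eef_rot: [-0.002, 0.708, 0.707, -0.0]
wrist_force: [0.4, 0.3, -2.2]
gripper_width: 0.504
finger_force: 44.9
```

apply_moves:
  deltas:
    - [0,0,0.2,0,0.3]
    - [0,0,0.4,0,0.3]
    - [0,0,0.6,0,0.3]
    - [0,0,0.8,0,0.3]
    - [0,0,0.84,0,0.3]
    - [0,0,0.86,0,0.3]
    - [0,0,0.86,0,0.3]
    - [0,0,0.86,0,0.3]

```text
time: 5.62
tool_pos: [0.6391, -0.2142, 0.1095]
eef_rot: [0.001, 0.707, 0.707, 0.001]
wrist_force: [1.4, -0.0, -1.6]
gripper_width: 0.504
finger_force: 44.9
```

```bash
python3 - <<'E'
from plan import *
p,y,o=state(); print(p,y,o['wrist_force'],o['gripper_width'],o['finger_force'])
E
```

```text
[ 0.6391 -0.2142  0.1095] -0.00020407678809056183 [ 1.3747 -0.0167 -1.5932] 0.5036699966313235 44.901049733161926
```

apply_moves:
  deltas:
    - [0,0,0.01,0,0.3]
    - [0,0,0.02,0,0.3]
    - [0,0,0.03,0,0.3]
    - [0,0,0.03,0,0.3]
    - [0,0,0.03,0,0.3]

```text
time: 6.03
tool_pos: [0.639, -0.2148, 0.1047]
eef_rot: [0.001, 0.707, 0.707, 0.001]
wrist_force: [-0.1, 0.5, 5.9]
gripper_width: 0.504
finger_force: 45.8
```

apply_moves:
  deltas:
    - [0,0,0.0,0,1]
    - [0,0,0.0,0,1]
    - [0,0,0.0,0,1]
    - [0,0,0.0,0,1]
    - [0,0,0.0,0,1]
    - [0,0,-0.2,0,1]
    - [0,0,-0.5,0,1]
    - [0,0,-0.7,0,1]
    - [0,0,-0.7,0,1]
    - [0,0,-0.7,0,1]

```text
time: 6.87
tool_pos: [0.6398, -0.215, 0.211]
eef_rot: [0.003, 0.707, 0.707, 0.001]
wrist_force: [0.0, 0.4, 0.1]
gripper_width: 0.998
finger_force: 0.0
```

```bash
cat > m3.py <<'E'
import fit; from fit import *
np.set_printoptions(precision=4,suppress=True)
import sys
t,s=snap('top'),snap('scene')
def strips(c,p,z,r=14):
    # brass centroid + array direction at height z
    u,v=np.round(p).astype(int); w=c['pixels'][v-r:v+r,u-r:u+r].astype(int)
    k=(w[...,0]>100)&(w[...,0]>w[...,2]*1.5); yx=np.argwhere(k)
    P=np.array([atz(c,(b+u-r,a+v-r),z)[:2] for a,b in yx]); m=P.mean(0)
    val,vec=np.linalg.eigh(np.cov(P.T)); d=vec[:,1]; return m,np.arctan2(d[1],d[0])-np.pi/2,len(P),val
for n,x in [('A',(.548,-.286)),('B',(.4503,-.237)),('C',(.469,-.365))]:
    if n not in sys.argv[1]: continue
    for c in(t,s): print(n,*strips(c,proj(c,(*x,.046)),.046))
E
python3 m3.py ABC; python3 - <<'E'
from plan import *
p,y,o=state(); print(p,y,o['wrist_force'],o['gripper_width'])
leg(p,y,(.548,-.286,.2),-.29)
E
```

```text
[ 0.6376 -0.2141  0.207 ] -0.0008874250536666248 [ 0.6324 -0.3358 -0.7677] 0.995891820420946
 [-0.48  -0.597  0.047] 0.184 rows>=2.8 -> [ 0.548 -0.286  0.2  ]
  q6~ 1.3797843272188155m3.py:9: RuntimeWarning: Mean of empty slice.
  P=np.array([atz(c,(b+u-r,a+v-r),z)[:2] for a,b in yx]); m=P.mean(0)
  ret = ret.dtype.type(ret / rcount)
  avg = a.mean(axis, **keepdims_kw)
  ret = um.true_divide(
m3.py:10: RuntimeWarning: Degrees of freedom <= 0 for slice
  val,vec=np.linalg.eigh(np.cov(P.T)); d=vec[:,1]; return m,np.arctan2(d[1],d[0])-np.pi/2,len(P),val
  c *= np.true_divide(1, fact)
  c *= np.true_divide(1, fact)
Traceback (most recent call last):
ValueError: not enough values to unpack (expected 2, got 0)

During handling of the above exception, another exception occurred:

Traceback (most recent call last):
  File "m3.py", line 13, in <module>
    for c in(t,s): print(n,*strips(c,proj(c,(*x,.046)),.046))
                            ~~~~~~^^^^^^^^^^^^^^^^^^^^^^^^^^
  File "m3.py", line 10, in strips
    val,vec=np.linalg.eigh(np.cov(P.T)); d=vec[:,1]; return m,np.arctan2(d[1],d[0])-np.pi/2,len(P),val
            ~~~~~~~~~~~~~~^^^^^^^^^^^^^
numpy.linalg.LinAlgError: 0-dimensional array given. Array must be at least two-dimensional
```

```bash
sed -i 's/    P=np.array/    if len(yx)<8: return ("none",)\n    P=np.array/' m3.py; python3 m3.py ABC
```

```text
A none
A [ 0.5493 -0.2872] -0.29138266413133307 45 [0.     0.0001]
B none
B [ 0.4496 -0.238 ] 0.10142159892897462 42 [0.     0.0001]
C [ 0.4683 -0.3659] 0.4632027518496482 41 [0.     0.0001]
C [ 0.4692 -0.3657] 0.4624696953981333 48 [0.     0.0001]
```

apply_moves:
  deltas:
    - [-0.485,-0.59,0.05,0.184,1]
    - [-0.485,-0.59,0.05,0.184,1]
    - [-0.485,-0.59,0.05,0.184,1]
    - [-0.485,-0.59,0.05,0.184,1]
    - [-0.485,-0.59,0.05,0.184,1]
    - [-0.485,-0.59,0.05,0.184,1]

```text
time: 7.57
tool_pos: [0.5491, -0.2866, 0.1993]
eef_rot: [-0.001, 0.802, 0.598, -0.0]
wrist_force: [1.3, -0.1, 0.5]
gripper_width: 0.995
finger_force: 0.0
```

```bash
python3 - <<'E'
from plan import *
p,y,o=state(); print(p,y,o['wrist_force'],o['gripper_width'])
leg(p,y,(.549,-.287,.1005),-.29)
E
```

```text
[ 0.5491 -0.2866  0.1993] -0.2898903947797719 [ 1.2611 -0.0702  0.4573] 0.995351936236567
 [-0.003  0.     0.659] 0.0 rows>=2.4 -> [ 0.549  -0.287   0.1005]
  q6~ 1.3791001363161595
```

apply_moves:
  deltas:
    - [0,0,0.25,0,1]
    - [0,0,0.5,0,1]
    - [0,0,0.655,0,1]
    - [0,0,0.655,0,1]
    - [0,0,0.655,0,0.3]
    - [0,0,0.655,0,0.3]
    - [0,0,0.655,0,0.3]
    - [0,0,0.655,0,0.3]
    - [0,0,0.655,0,0.3]
    - [0,0,0.655,0,0.3]
    - [0,0,0.655,0,0.3]

```text
time: 8.48
tool_pos: [0.5511, -0.2878, 0.1048]
eef_rot: [0.002, 0.802, 0.598, 0.001]
wrist_force: [-0.3, 0.5, 6.2]
gripper_width: 0.503
finger_force: 42.7
```

apply_moves:
  deltas:
    - [0,0,-0.2,0,0.3]
    - [0,0,-0.4,0,0.3]
    - [0,0,-0.7,0,0.3]
    - [0,0,-0.95,0,0.3]
    - [0,0,-0.95,0,0.3]
    - [0,0,-0.95,0,0.3]

```text
time: 8.98
tool_pos: [0.5513, -0.2882, 0.2487]
eef_rot: [0.004, 0.802, 0.598, 0.001]
wrist_force: [-0.2, 0.9, -2.7]
gripper_width: 0.503
finger_force: 41.9
```

```bash
python3 - <<'E'
from plan import *
p,y,o=state(); print(p,y,o['wrist_force'],o['gripper_width'])
p,y=leg(p,y,(.495,.1732,.25),.098)
E
```

```text
[ 0.5513 -0.2882  0.2487] -0.2899302902278347 [-0.2364  0.9333 -2.7239] 0.5025128092012884
 [ 0.71  -0.31  -0.002] -0.062 rows>=2.8 -> [ 0.5372 -0.1728  0.249 ]
 [ 0.737 -0.239 -0.002] -0.062 rows>=2.8 -> [ 0.5231 -0.0575  0.2494]
 [ 0.756 -0.167 -0.002] -0.062 rows>=2.8 -> [0.5091 0.0579 0.2497]
 [ 0.769 -0.093 -0.002] -0.062 rows>=2.8 -> [0.495  0.1732 0.25  ]
  q6~ 1.8093811566206561
```

apply_moves:
  deltas:
    - [0.71,-0.31,0,-0.062,0.3]
    - [0.71,-0.31,0,-0.062,0.3]
    - [0.71,-0.31,0,-0.062,0.3]
    - [0.71,-0.31,0,-0.062,0.3]
  newtons: 70

```text
time: 9.32
tool_pos: [0.5326, -0.1655, 0.2426]
eef_rot: [-0.004, 0.77, 0.638, -0.0]
wrist_force: [0.1, -0.4, -2.0]
gripper_width: 0.497
finger_force: 76.3
```

apply_moves:
  deltas:
    - [0.737,-0.239,0,-0.062,0.3]
    - [0.737,-0.239,0,-0.062,0.3]
    - [0.737,-0.239,0,-0.062,0.3]
    - [0.737,-0.239,0,-0.062,0.3]

```text
time: 9.65
tool_pos: [0.5188, -0.0511, 0.2429]
eef_rot: [-0.003, 0.738, 0.675, -0.0]
wrist_force: [0.4, -0.4, -1.6]
gripper_width: 0.493
finger_force: 76.3
```

apply_moves:
  deltas:
    - [0.756,-0.167,0,-0.062,0.3]
    - [0.756,-0.167,0,-0.062,0.3]
    - [0.756,-0.167,0,-0.062,0.3]
    - [0.756,-0.167,0,-0.062,0.3]

```text
time: 9.98
tool_pos: [0.5052, 0.0634, 0.2432]
eef_rot: [-0.002, 0.704, 0.71, -0.0]
wrist_force: [-1.3, 0.1, -2.1]
gripper_width: 0.488
finger_force: 76.2
```

apply_moves:
  deltas:
    - [0.769,-0.093,0,-0.062,0.3]
    - [0.769,-0.093,0,-0.062,0.3]
    - [0.769,-0.093,0,-0.062,0.3]
    - [0.769,-0.093,0,-0.062,0.3]
    - [0.769,-0.093,0,-0.062,0.3]
    - [0.769,-0.093,0,-0.062,0.3]
    - [0.769,-0.093,0,-0.062,0.3]

```text
time: 10.57
tool_pos: [0.493, 0.1729, 0.244]
eef_rot: [-0.0, 0.672, 0.741, -0.001]
wrist_force: [-0.1, 0.2, -1.4]
gripper_width: 0.492
finger_force: 76.2
```

```bash
python3 - <<'E'
from plan import *
p,y,o=state(); print(p,y,o['wrist_force'],o['gripper_width'])
leg(p,y,(.495,.1732,.175),.098)
for n,uv in(('top',(282.3,257.2)),('scene',(375.7,208.8))):
    c=load(n); c['pixels']=cv2.imread(f'pics/{n}0.png')[...,::-1]
    src=open('m3.py').read(); exec(src[src.index('def strips'):src.index('for n,x')])
    print(n,strips(c,uv,.0876,9))
E
```

```text
[0.493  0.1729 0.244 ] 0.09790807309254548 [-0.0573  0.204  -1.3798] 0.4923313331206948
 [0.    0.013 0.46 ] -0.0 rows>=1.7 -> [0.495  0.1732 0.175 ]
  q6~ 1.8093811566206561
top (array([0.4997, 0.1281]), np.float64(0.12367512329485675), 35, array([0.    , 0.0001]))
scene (array([0.4976, 0.132 ]), np.float64(0.5010272725146421), 46, array([0.    , 0.0002]))
```

apply_moves:
  deltas:
    - [0,0.014,0.2,0,0.3]
    - [0,0.014,0.4,0,0.3]
    - [0,0.014,0.46,0,0.3]
    - [0,0.014,0.5,0,0.3]
    - [0,0.014,0.54,0,0.3]
    - [0,0.014,0.56,0,0.3]
    - [0,0.014,0.56,0,0.3]
    - [0,0.014,0.56,0,0.3]

```text
time: 11.23
tool_pos: [0.4953, 0.1745, 0.1614]
eef_rot: [0.0, 0.671, 0.741, 0.0]
wrist_force: [-0.3, 0.0, -2.7]
gripper_width: 0.496
finger_force: 76.3
```

```bash
python3 - <<'E'
from plan import *
p,y,o=state(); print(p,y,o['wrist_force'],o['ft_torque'],o['gripper_width'])
E
```

```text
[0.4953 0.1745 0.1614] 0.0995051506908675 [-0.2994  0.0463 -2.6997] [-0.0906  0.2646 -0.0849] 0.49556908990515475
```

apply_moves:
  deltas:
    - [0,0,0.02,0,0.3]
    - [0,0,0.04,0,0.3]
    - [0,0,0.06,0,0.3]
    - [0,0,0.08,0,0.3]
    - [0,0,0.1,0,0.3]
    - [0,0,0.1,0,0.3]

```text
time: 11.73
tool_pos: [0.4952, 0.1747, 0.1469]
eef_rot: [0.0, 0.671, 0.741, 0.0]
wrist_force: [-4.7, -0.4, 10.4]
gripper_width: 0.496
finger_force: 77.7
```

apply_moves:
  deltas:
    - [0,0,0.02,0,0.3]
    - [0,0,0.02,0,0.3]

```text
time: 11.9
tool_pos: [0.4952, 0.1748, 0.1468]
eef_rot: [0.001, 0.671, 0.742, 0.001]
wrist_force: [-13.2, -3.1, 33.7]
gripper_width: 0.492
finger_force: 80.3
```

apply_moves:
  deltas:
    - [0,0,0.02,0,0.3]
    - [0,0,0.02,0,0.3]

```text
time: 12.07
tool_pos: [0.4952, 0.1748, 0.1467]
eef_rot: [0.001, 0.671, 0.741, 0.002]
wrist_force: [-21.3, -5.2, 56.6]
gripper_width: 0.49
finger_force: 82.9
```

apply_moves:
  deltas:
    - [0,0,-0.05,0,0.3]
    - [0,0,-0.05,0,0.3]
    - [0,0,-0.05,0,1]
    - [0,0,-0.05,0,1]
    - [0,0,-0.05,0,1]
    - [0,0,-0.05,0,1]
    - [0,0,-0.05,0,1]
    - [0,0,-0.3,0,1]
    - [0,0,-0.6,0,1]
    - [0,0,-0.7,0,1]
    - [0,0,-0.7,0,1]
    - [0,0,-0.7,0,1]
  newtons: 40

```text
time: 13.07
tool_pos: [0.4962, 0.1748, 0.2458]
eef_rot: [0.001, 0.671, 0.741, 0.001]
wrist_force: [-0.5, -0.4, -0.0]
gripper_width: 1.0
finger_force: 0.0
```

```bash
python3 m3.py BC; python3 - <<'E'
from plan import *
p,y,o=state(); print(p,y,o['wrist_force'],o['ft_torque'],o['gripper_width'])
leg(p,y,(.450,-.238,.2),.1)
E
```

```text
B [ 0.4484 -0.2376] 0.10267774941010899 35 [0.     0.0001]
B [ 0.4496 -0.2383] 0.0908998184357428 37 [0.     0.0001]
C [ 0.4683 -0.3659] 0.4632027518496482 41 [0.     0.0001]
C [ 0.4691 -0.3655] 0.5137427531173264 44 [0.     0.0001]
[0.4945 0.1744 0.2434] 0.09963011232990532 [-0.7896 -0.2928 -1.5451] [-0.0068  0.0044 -0.0074] 0.996635947811765
 [-0.902 -0.19   0.096] -0.0 rows>=3.3 -> [0.4797 0.037  0.2289]
 [-0.902 -0.19   0.096] -0.0 rows>=3.3 -> [ 0.4648 -0.1005  0.2145]
 [-0.902 -0.19   0.096] -0.0 rows>=3.3 -> [ 0.45  -0.238  0.2  ]
  q6~ 0.984305591692932
```

apply_moves:
  deltas:
    - [-0.902,-0.19,0.096,0,1]
    - [-0.902,-0.19,0.096,0,1]
    - [-0.902,-0.19,0.096,0,1]
    - [-0.902,-0.19,0.096,0,1]
    - [-0.902,-0.19,0.096,0,1]

```text
time: 13.58
tool_pos: [0.4782, 0.0343, 0.2279]
eef_rot: [-0.002, 0.673, 0.74, -0.002]
wrist_force: [0.4, 0.6, -0.1]
gripper_width: 1.0
finger_force: 0.0
```

apply_moves:
  deltas:
    - [-0.902,-0.19,0.096,0,1]
    - [-0.902,-0.19,0.096,0,1]
    - [-0.902,-0.19,0.096,0,1]
    - [-0.902,-0.19,0.096,0,1]
    - [-0.902,-0.19,0.096,0,1]

```text
time: 14.0
tool_pos: [0.4645, -0.1022, 0.2142]
eef_rot: [-0.001, 0.673, 0.74, -0.001]
wrist_force: [0.2, 0.0, -0.8]
gripper_width: 1.001
finger_force: 0.0
```

apply_moves:
  deltas:
    - [-0.902,-0.19,0.096,0,1]
    - [-0.902,-0.19,0.096,0,1]
    - [-0.902,-0.19,0.096,0,1]
    - [-0.902,-0.19,0.096,0,1]
    - [-0.902,-0.19,0.096,0,1]
    - [-0.902,-0.19,0.096,0,1]
    - [-0.902,-0.19,0.096,0,1]

```text
time: 14.58
tool_pos: [0.4504, -0.2357, 0.201]
eef_rot: [-0.001, 0.67, 0.742, 0.0]
wrist_force: [0.4, 0.0, 0.2]
gripper_width: 1.001
finger_force: 0.0
```

```bash
python3 m3.py BC;  python3 - <<'E'
from plan import *
p,y,o=state(); print(p,y,o['wrist_force'],o['ft_torque'],o['gripper_width'])
leg(p,y,(.449,-.238,.102),.1)
E
```

```text
B [ 0.4477 -0.2299] 1.5536567933139396 13 [0. 0.]
B [ 0.4494 -0.2383] 0.10643849477463285 39 [0.     0.0001]
C none
C [ 0.4692 -0.3655] 0.5108012282981651 46 [0.     0.0001]
[ 0.4506 -0.2358  0.2014] 0.10224929550722757 [-0.0806  0.3538  0.2487] [ 0.0093 -0.0127 -0.0115] 0.9998911822934933
 [-0.013 -0.012  0.662] 0.001 rows>=2.4 -> [ 0.449 -0.238  0.102]
  q6~ 0.9833855860768317
```

apply_moves:
  deltas:
    - [-0.013,-0.012,0.25,0,1]
    - [-0.013,-0.012,0.5,0,1]
    - [-0.013,-0.012,0.66,0,1]
    - [-0.013,-0.012,0.66,0,1]
    - [-0.013,-0.012,0.66,0,0.3]
    - [-0.013,-0.012,0.66,0,0.3]
    - [-0.013,-0.012,0.66,0,0.3]
    - [-0.013,-0.012,0.66,0,0.3]
    - [-0.013,-0.012,0.66,0,0.3]
    - [-0.013,-0.012,0.66,0,0.3]
    - [-0.013,-0.012,0.66,0,0.3]

```text
time: 15.6
tool_pos: [0.4502, -0.2408, 0.1048]
eef_rot: [0.002, 0.671, 0.741, 0.0]
wrist_force: [0.1, 0.8, 6.0]
gripper_width: 0.506
finger_force: 41.8
```

apply_moves:
  deltas:
    - [0,0,-0.2,0,0.3]
    - [0,0,-0.4,0,0.3]
    - [0,0,-0.7,0,0.3]
    - [0,0,-0.95,0,0.3]
    - [0,0,-0.95,0,0.3]
    - [0,0,-0.95,0,0.3]
  newtons: 70

```text
time: 16.1
tool_pos: [0.4507, -0.2413, 0.2488]
eef_rot: [0.004, 0.671, 0.741, 0.001]
wrist_force: [0.3, -0.4, -2.4]
gripper_width: 0.493
finger_force: 75.1
```

```bash
python3 - <<'E'
from plan import *
p,y,o=state(); print(p,y,o['wrist_force'],o['gripper_width'])
p,y=leg(p,y,(.4998,.1276,.25),.098)
E
```

```text
[ 0.4507 -0.2413  0.2488] 0.09962469079088049 [ 0.3229 -0.4215 -2.4067] 0.49285767044009304
 [ 0.805  0.19  -0.003] 0.0 rows>=3.0 -> [ 0.467  -0.1183  0.2492]
 [ 0.805  0.19  -0.003] 0.0 rows>=3.0 -> [0.4834 0.0046 0.2496]
 [ 0.805  0.189 -0.003] 0.0 rows>=3.0 -> [0.4998 0.1276 0.25  ]
  q6~ 1.7227589621955648
```

apply_moves:
  deltas:
    - [0.805,0.19,0,0,0.3]
    - [0.805,0.19,0,0,0.3]
    - [0.805,0.19,0,0,0.3]
    - [0.805,0.19,0,0,0.3]

```text
time: 16.43
tool_pos: [0.4638, -0.1105, 0.2434]
eef_rot: [-0.003, 0.668, 0.744, 0.001]
wrist_force: [0.2, -0.2, -2.0]
gripper_width: 0.492
finger_force: 74.9
```

apply_moves:
  deltas:
    - [0.805,0.19,0,0,0.3]
    - [0.805,0.19,0,0,0.3]
    - [0.805,0.19,0,0,0.3]
    - [0.805,0.19,0,0,0.3]

```text
time: 16.77
tool_pos: [0.4806, 0.0122, 0.2436]
eef_rot: [-0.002, 0.668, 0.744, 0.001]
wrist_force: [0.4, 0.3, -1.1]
gripper_width: 0.494
finger_force: 74.9
```

apply_moves:
  deltas:
    - [0.79,0.19,0,0,0.3]
    - [0.79,0.19,0,0,0.3]
    - [0.79,0.19,0,0,0.3]
    - [0.79,0.19,0,0,0.3]
    - [0.79,0.19,0,0,0.3]
    - [0.79,0.19,0,0,0.3]
    - [0.79,0.19,0,0,0.3]

```text
time: 17.35
tool_pos: [0.4975, 0.1256, 0.2442]
eef_rot: [-0.0, 0.671, 0.741, -0.001]
wrist_force: [-0.1, -0.2, -1.7]
gripper_width: 0.49
finger_force: 75.0
```

```bash
python3 - <<'E'
from plan import *
p,y,o=state(); print(p,y,o['wrist_force'],o['gripper_width'])
p,y=leg(p,y,(.5,.125,.162),.098)
E
```

```text
[0.4975 0.1256 0.2442] 0.0983403577532547 [-0.0996 -0.1715 -1.72  ] 0.49013392048722265
 [-0.006  0.016  0.548] 0.0 rows>=2.0 -> [0.5   0.125 0.162]
  q6~ 1.717774989921761
```

apply_moves:
  deltas:
    - [-0.006,0.016,0.2,0,0.3]
    - [-0.006,0.016,0.4,0,0.3]
    - [-0.006,0.016,0.46,0,0.3]
    - [-0.006,0.016,0.5,0,0.3]
    - [-0.006,0.016,0.54,0,0.3]
    - [-0.006,0.016,0.56,0,0.3]
    - [-0.006,0.016,0.56,0,0.3]
    - [-0.006,0.016,0.56,0,0.3]

```text
time: 18.02
tool_pos: [0.5002, 0.126, 0.1614]
eef_rot: [-0.0, 0.671, 0.741, -0.0]
wrist_force: [-2.8, -1.4, -2.6]
gripper_width: 0.492
finger_force: 74.9
```

```bash
python3 - <<'E'
from plan import *
p,y,o=state(); print(p,y,o['wrist_force'],o['ft_torque'],o['gripper_width'])
E
```

```text
[0.5002 0.126  0.1614] 0.09946271706715286 [-2.8364 -1.3973 -2.6457] [-0.1126  0.5861 -0.0153] 0.4923375967531036
```

apply_moves:
  deltas:
    - [0,0,0.02,0,0.3]
    - [0,0,0.04,0,0.3]
    - [0,0,0.06,0,0.3]
    - [0,0,0.08,0,0.3]
    - [0,0,0.1,0,0.3]
    - [0,0,0.1,0,0.3]

```text
time: 18.52
tool_pos: [0.5002, 0.1262, 0.147]
eef_rot: [0.0, 0.671, 0.742, -0.0]
wrist_force: [-8.6, -0.6, 11.2]
gripper_width: 0.491
finger_force: 76.5
```

apply_moves:
  deltas:
    - [0,0,0.02,0,0.3]
    - [0,0,0.02,0,0.3]

```text
time: 18.68
tool_pos: [0.5001, 0.1262, 0.1468]
eef_rot: [0.001, 0.671, 0.742, 0.0]
wrist_force: [-16.0, -2.4, 34.0]
gripper_width: 0.488
finger_force: 79.1
```

apply_moves:
  deltas:
    - [0,0,-0.03,0,0.3]
    - [0,0,-0.03,0,0.3]
    - [0,0,-0.03,0,1]
    - [0,0,-0.03,0,1]
    - [0,0,-0.03,0,1]
    - [0,0,-0.03,0,1]
    - [0,0,-0.03,0,1]
    - [0,0,-0.3,0,1]
    - [0,0,-0.6,0,1]
    - [0,0,-0.7,0,1]
    - [0,0,-0.7,0,1]
    - [0,0,-0.7,0,1]
  newtons: 40

```text
time: 19.68
tool_pos: [0.5018, 0.1263, 0.2493]
eef_rot: [0.001, 0.671, 0.741, 0.002]
wrist_force: [0.1, -0.1, -0.2]
gripper_width: 0.995
finger_force: 0.0
```

```bash
python3 m3.py C; python3 - <<'E'
from plan import *
p,y,o=state(); print(p,y,o['wrist_force'],o['ft_torque'],o['gripper_width'])
leg(p,y,(.469,-.3657,.2),.48)
E
```

```text
C [ 0.4683 -0.3659] 0.4632027518496482 41 [0.     0.0001]
C [ 0.4691 -0.3655] 0.5023028325547192 45 [0.     0.0001]
[0.5    0.1261 0.2469] 0.09965060516323132 [-0.8039  0.7113 -0.5673] [0.0148 0.0479 0.0445] 0.9953962960390187
 [-0.81  -0.133  0.078] -0.061 rows>=3.0 -> [0.4922 0.0031 0.2351]
 [-0.794 -0.209  0.078] -0.061 rows>=3.0 -> [ 0.4845 -0.1198  0.2234]
 [-0.771 -0.284  0.078] -0.061 rows>=3.0 -> [ 0.4767 -0.2428  0.2117]
 [-0.74  -0.356  0.078] -0.061 rows>=3.0 -> [ 0.469  -0.3657  0.2   ]
  q6~ 0.4285291322463127
```

apply_moves:
  deltas:
    - [-0.81,-0.133,0.078,-0.061,1]
    - [-0.81,-0.133,0.078,-0.061,1]
    - [-0.81,-0.133,0.078,-0.061,1]
    - [-0.81,-0.133,0.078,-0.061,1]

```text
time: 20.12
tool_pos: [0.491, -0.0022, 0.2337]
eef_rot: [-0.001, 0.638, 0.77, -0.003]
wrist_force: [0.5, 0.7, 0.1]
gripper_width: 0.998
finger_force: 0.0
```

apply_moves:
  deltas:
    - [-0.794,-0.209,0.078,-0.061,1]
    - [-0.794,-0.209,0.078,-0.061,1]
    - [-0.794,-0.209,0.078,-0.061,1]
    - [-0.794,-0.209,0.078,-0.061,1]

```text
time: 20.45
tool_pos: [0.484, -0.125, 0.2224]
eef_rot: [-0.001, 0.6, 0.8, -0.002]
wrist_force: [0.1, 1.0, -0.5]
gripper_width: 1.0
finger_force: 0.0
```

apply_moves:
  deltas:
    - [-0.771,-0.284,0.078,-0.061,1]
    - [-0.771,-0.284,0.078,-0.061,1]
    - [-0.771,-0.284,0.078,-0.061,1]
    - [-0.771,-0.284,0.078,-0.061,1]

```text
time: 20.78
tool_pos: [0.4768, -0.2479, 0.2108]
eef_rot: [-0.0, 0.561, 0.828, -0.001]
wrist_force: [0.0, 0.6, -0.1]
gripper_width: 1.002
finger_force: 0.0
```

apply_moves:
  deltas:
    - [-0.74,-0.356,0.078,-0.061,1]
    - [-0.74,-0.356,0.078,-0.061,1]
    - [-0.74,-0.356,0.078,-0.061,1]
    - [-0.74,-0.356,0.078,-0.061,1]
    - [-0.74,-0.356,0.078,-0.061,1]
    - [-0.74,-0.356,0.078,-0.061,1]
    - [-0.74,-0.356,0.078,-0.061,1]

```text
time: 21.37
tool_pos: [0.4699, -0.3637, 0.2004]
eef_rot: [-0.001, 0.517, 0.856, 0.0]
wrist_force: [-0.2, 0.7, 0.9]
gripper_width: 1.002
finger_force: 0.0
```

```bash
python3 m3.py C;  python3 - <<'E'
from plan import *
p,y,o=state(); print(p,y,o['wrist_force'],o['ft_torque'],o['gripper_width'])
leg(p,y,(.469,-.3657,.102),.48)
E
```

```text
C [ 0.4683 -0.3659] 0.4632027518496482 41 [0.     0.0001]
C [ 0.4691 -0.3656] 0.46520042659141847 47 [0.     0.0001]
[ 0.4702 -0.3639  0.201 ] 0.4847718706103744 [0.2239 0.3725 0.1749] [ 0.0079 -0.0828  0.0126] 1.0033405315844597
 [-0.007 -0.013  0.66 ] 0.003 rows>=2.4 -> [ 0.469  -0.3657  0.102 ]
  q6~ 0.4285291322463123
```

apply_moves:
  deltas:
    - [0,0,0.25,0.01,1]
    - [0,0,0.5,0.01,1]
    - [0,0,0.66,0.01,1]
    - [0,0,0.66,0.01,1]
    - [0,0,0.66,0.01,0.3]
    - [0,0,0.66,0.01,0.3]
    - [0,0,0.66,0.01,0.3]
    - [0,0,0.66,0.01,0.3]
    - [0,0,0.66,0.01,0.3]
    - [0,0,0.66,0.01,0.3]
    - [0,0,0.66,0.01,0.3]

```text
time: 22.38
tool_pos: [0.4713, -0.367, 0.1049]
eef_rot: [0.002, 0.524, 0.852, -0.001]
wrist_force: [0.3, 0.6, 6.5]
gripper_width: 0.504
finger_force: 41.9
```

apply_moves:
  deltas:
    - [0,0,-0.2,0,0.3]
    - [0,0,-0.4,0,0.3]
    - [0,0,-0.7,0,0.3]
    - [0,0,-0.95,0,0.3]
    - [0,0,-0.95,0,0.3]
    - [0,0,-0.95,0,0.3]
  newtons: 70

```text
time: 22.88
tool_pos: [0.4716, -0.3672, 0.2489]
eef_rot: [0.004, 0.524, 0.852, -0.001]
wrist_force: [-0.3, 0.1, -3.3]
gripper_width: 0.493
finger_force: 74.5
```

```bash
python3 - <<'E'
from plan import *
p,y,o=state(); print(p,y,o['wrist_force'],o['gripper_width'])
p,y=leg(p,y,(.5043,.0818,.25),.098)
E
```

```text
[ 0.4716 -0.3672  0.2489] 0.4671672155212659 [-0.2814  0.1074 -3.2992] 0.49264250244964347
 [ 0.644  0.386 -0.002] 0.059 rows>=2.7 -> [ 0.4798 -0.2549  0.2491]
 [ 0.676  0.325 -0.002] 0.059 rows>=2.7 -> [ 0.488  -0.1427  0.2494]
 [ 0.703  0.261 -0.002] 0.059 rows>=2.7 -> [ 0.4961 -0.0304  0.2497]
 [ 0.725  0.195 -0.002] 0.059 rows>=2.7 -> [0.5043 0.0818 0.25  ]
  q6~ 1.6336008430957758
```

apply_moves:
  deltas:
    - [0.644,0.386,0,0.059,0.3]
    - [0.644,0.386,0,0.059,0.3]
    - [0.644,0.386,0,0.059,0.3]
    - [0.644,0.386,0,0.059,0.3]

```text
time: 23.22
tool_pos: [0.4766, -0.2473, 0.2428]
eef_rot: [-0.003, 0.561, 0.828, 0.001]
wrist_force: [-1.2, -0.1, -2.1]
gripper_width: 0.491
finger_force: 74.4
```

apply_moves:
  deltas:
    - [0.676,0.325,0,0.059,0.3]
    - [0.676,0.325,0,0.059,0.3]
    - [0.676,0.325,0,0.059,0.3]
    - [0.676,0.325,0,0.059,0.3]

```text
time: 23.55
tool_pos: [0.485, -0.1361, 0.2431]
eef_rot: [-0.003, 0.599, 0.801, 0.001]
wrist_force: [0.2, -0.5, -1.8]
gripper_width: 0.492
finger_force: 74.4
```

apply_moves:
  deltas:
    - [0.703,0.261,0,0.059,0.3]
    - [0.703,0.261,0,0.059,0.3]
    - [0.703,0.261,0,0.059,0.3]
    - [0.703,0.261,0,0.059,0.3]

```text
time: 23.88
tool_pos: [0.4937, -0.0249, 0.2433]
eef_rot: [-0.002, 0.635, 0.772, 0.0]
wrist_force: [-0.3, 0.3, -1.9]
gripper_width: 0.489
finger_force: 74.4
```

apply_moves:
  deltas:
    - [0.71,0.195,0,0.059,0.3]
    - [0.71,0.195,0,0.059,0.3]
    - [0.71,0.195,0,0.059,0.3]
    - [0.71,0.195,0,0.059,0.3]
    - [0.71,0.195,0,0.059,0.3]
    - [0.71,0.195,0,0.059,0.3]
    - [0.71,0.195,0,0.059,0.3]

```text
time: 24.47
tool_pos: [0.5033, 0.0798, 0.2441]
eef_rot: [-0.0, 0.673, 0.74, -0.001]
wrist_force: [0.1, -0.6, -2.2]
gripper_width: 0.492
finger_force: 74.4
```

```bash
python3 - <<'E'
from plan import *
p,y,o=state(); print(p,y,o['wrist_force'],o['gripper_width'])
p,y=leg(p,y,(.5045,.0798,.162),.098)
E
```

```text
[0.5033 0.0798 0.2441] 0.09471237901424359 [ 0.1284 -0.5609 -2.1587] 0.4922161349414834
 [-0.     0.008  0.547] -0.002 rows>=2.0 -> [0.5045 0.0798 0.162 ]
  q6~ 1.6296730157273673
```

apply_moves:
  deltas:
    - [0,0.008,0.2,-0.002,0.3]
    - [0,0.008,0.4,-0.002,0.3]
    - [0,0.008,0.46,-0.002,0.3]
    - [0,0.008,0.5,-0.002,0.3]
    - [0,0.008,0.54,-0.002,0.3]
    - [0,0.008,0.56,-0.002,0.3]
    - [0,0.008,0.56,-0.002,0.3]
    - [0,0.008,0.56,-0.002,0.3]

```text
time: 25.13
tool_pos: [0.5045, 0.0811, 0.1612]
eef_rot: [0.0, 0.671, 0.741, -0.0]
wrist_force: [-2.5, -0.7, -3.1]
gripper_width: 0.487
finger_force: 74.3
```

```bash
python3 - <<'E'
from plan import *
p,y,o=state(); print(p,y,o['wrist_force'],o['ft_torque'],o['gripper_width'])
E
```

```text
[0.5045 0.0811 0.1612] 0.09942137298344322 [-2.5143 -0.6564 -3.1276] [-0.1675  0.475  -0.0094] 0.4874601919683158
```

apply_moves:
  deltas:
    - [0,0,0.02,0,0.3]
    - [0,0,0.04,0,0.3]
    - [0,0,0.06,0,0.3]
    - [0,0,0.08,0,0.3]
    - [0,0,0.1,0,0.3]
    - [0,0,0.1,0,0.3]

```text
time: 25.63
tool_pos: [0.5045, 0.0811, 0.147]
eef_rot: [0.0, 0.671, 0.741, -0.0]
wrist_force: [-8.4, -2.8, 14.1]
gripper_width: 0.489
finger_force: 76.2
```

apply_moves:
  deltas:
    - [0,0,0.02,0,0.3]
    - [0,0,0.02,0,0.3]

```text
time: 25.8
tool_pos: [0.5045, 0.0811, 0.1469]
eef_rot: [0.001, 0.671, 0.742, 0.0]
wrist_force: [-16.2, -3.3, 37.1]
gripper_width: 0.492
finger_force: 78.9
```

apply_moves:
  deltas:
    - [0,0,-0.03,0,0.3]
    - [0,0,-0.03,0,0.3]
    - [0,0,-0.03,0,1]
    - [0,0,-0.03,0,1]
    - [0,0,-0.03,0,1]
    - [0,0,-0.03,0,1]
    - [0,0,-0.03,0,1]
    - [0,0,-0.3,0,1]
    - [0,0,-0.6,0,1]
    - [0,0,-0.7,0,1]
    - [0,0,-0.7,0,1]
    - [0,0,-0.7,0,1]

```text
time: 26.8
tool_pos: [0.5059, 0.0814, 0.249]
eef_rot: [0.001, 0.671, 0.741, 0.001]
wrist_force: [0.6, 0.6, 0.5]
gripper_width: 0.999
finger_force: 0.0
```

```bash
python3 - <<'E'
from plan import *
p,y,o=state(); print(p,y)
leg(p,y,(.5217,.0078,.25),-.247)
E
```

```text
[0.5059 0.0814 0.249 ] 0.0997445172789572
 [-0.499  0.056 -0.007] 0.221 rows>=2.8 -> [0.5217 0.0078 0.25  ]
  q6~ 1.8327463342402908
```

apply_moves:
  deltas:
    - [-0.499,0.056,0.0,0.221,0.5]
    - [-0.499,0.056,0.0,0.221,0.5]
    - [-0.499,0.056,0.0,0.221,0.5]
    - [-0.499,0.056,0.0,0.221,0.5]
    - [-0.499,0.056,0.0,0.221,0.5]
    - [-0.499,0.056,0.0,0.221,0.5]

```text
time: 27.3
tool_pos: [0.5196, 0.0083, 0.2465]
eef_rot: [-0.001, 0.788, 0.616, -0.001]
wrist_force: [-0.6, 0.2, -0.3]
gripper_width: 0.498
finger_force: 0.0
```

```bash
python3 - <<'E'
from plan import *
p,y,o=state(); print(p,y)
leg(p,y,(.5217,.0078,.156),-.247)
s=snap('scene'); t=snap('top')
crop('scene',300,170,160,110,5,'nest')
for n,q in(('n2',(.4953,.1734)),('n1',(.4998,.1276)),('n0',(.5043,.0818))):
    print(n,proj(s,(*q,.0876)),proj(s,(*q,.0976)))
print(proj(s,(.5217,.0078,.108)))
E
```

```text
[0.5196 0.0083 0.2465] -0.24465784268230142
 [0.    0.014 0.603] 0.001 rows>=2.2 -> [0.5217 0.0078 0.156 ]
  q6~ 1.8327463342402908
n2 [391.5829 201.3248] [391.9231 198.3447]
n1 [375.6955 208.7001] [375.9454 205.728 ]
n0 [359.4238 216.2539] [359.5787 213.2911]
[334.2651 225.79  ]
```

View pics/nest.png

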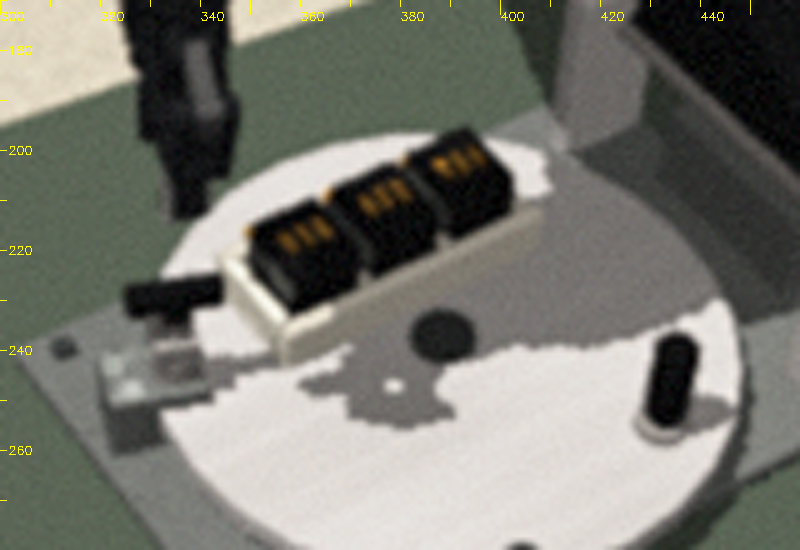

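apply_moves:
  deltas:
    - [0,0.01,0.25,0,0.5]
    - [0,0.01,0.5,0,0.5]
    - [0,0.01,0.6,0,0.5]
    - [0,0.01,0.6,0,0.5]
    - [0,0.01,0.6,0,0]
    - [0,0.01,0.6,0,0]
    - [0,0.01,0.6,0,0]
    - [0,0.01,0.6,0,0]
    - [0,0.01,0.6,0,0]
    - [0,0.01,0.6,0,0]
  newtons: 60

```text
time: 28.23
tool_pos: [0.5213, 0.0078, 0.1594]
eef_rot: [-0.0, 0.789, 0.615, 0.0]
wrist_force: [-4.9, 0.7, 4.6]
gripper_width: 0.124
finger_force: 59.6
```

```bash
python3 - <<'E'
from plan import *
p,y,o=state(); print(p,y,o['wrist_force'],o['ft_torque'],o['gripper_width'],o['finger_force'])
E
```

```text
[0.5213 0.0078 0.1594] -0.2467285149114144 [-4.9221  0.7062  4.6301] [ 0.2943  0.9788 -0.0022] 0.12352720057255276 59.60259139537811
```

apply_moves:
  deltas:
    - [0,0,-0.03,0,0]
    - [0,0,-0.06,0,0]
    - [0,0,-0.09,0,0]
    - [0,0,-0.11,0,0]
    - [0,0,-0.11,0,0]
    - [0,0,-0.11,0,0]

```text
time: 28.73
tool_pos: [0.5211, 0.0077, 0.1741]
eef_rot: [-0.001, 0.789, 0.615, -0.0]
wrist_force: [-2.2, 4.3, -10.3]
gripper_width: 0.123
finger_force: 62.1
```

apply_moves:
  deltas:
    - [0,0,0,0.07,0]
    - [0,0,0,0.14,0]
    - [0,0,0,0.21,0]
    - [0,0,0,0.28,0]
    - [0,0,0,0.35,0]
    - [0,0,0,0.42,0]
    - [0,0,0,0.49,0]
    - [0,0,0,0.56,0]
    - [0,0,0,0.63,0]
    - [0,0,0,0.68,0]
    - [0,0,0,0.68,0]
    - [0,0,0,0.68,0]

```text
time: 29.73
tool_pos: [0.521, 0.0077, 0.1738]
eef_rot: [-0.001, 0.992, 0.128, -0.001]
wrist_force: [-2.3, 3.0, -9.8]
gripper_width: 0.124
finger_force: 62.1
```

```bash
python3 - <<'E'
from plan import *
p,y,o=state(); print(p,y,o['q'],o['wrist_force'],o['ft_torque'],o['gripper_width'],o['finger_force'])
E
```

```text
[0.521  0.0077 0.1738] -1.3133197872878235 [-0.1073  0.3487 -0.311   0.913   0.0006  2.7768] [-2.3455  2.9539 -9.7637] [ 0.7224  0.6191 -0.0329] 0.12383086132107773 62.063162326812744
```

apply_moves:
  deltas:
    - [0,0,0.02,0,0]
    - [0,0,0.02,0,0]
    - [0,0,0.02,0,0.4]
    - [0,0,0.02,0,0.4]
    - [0,0,0.02,0,0.4]
    - [0,0,0.02,0,0.4]
    - [0,0,-0.2,0,0.4]
    - [0,0,-0.4,0,0.4]
    - [0,0,-0.6,0,0.4]
    - [0,0,-0.6,0,0.4]
    - [0,0,-0.6,0,0.4]

```text
time: 30.65
tool_pos: [0.5241, 0.0068, 0.2671]
eef_rot: [0.001, 0.992, 0.127, 0.004]
wrist_force: [-0.3, 0.5, -0.3]
gripper_width: 0.405
finger_force: 0.0
```

```bash
python3 - <<'E'
from plan import *
p,y,o=state(); print(p,y,o['wrist_force'])
s=snap('scene'); t=snap('top')
im=np.vstack([cv2.resize(s['pixels'][190:270,310:450],(700,400),interpolation=2)]); cv2.imwrite('pics/knob.png',im[...,::-1])
# handle: triangulate predicted
print(proj(s,(.642,.197,.096)),proj(s,(.6417,.1969,.046)),proj(t,(.642,.197,.096)))
p,y=leg(p,y,(.642,.197,.24),y-0+1.1)
E
```

```text
[0.5241 0.0068 0.2671] -1.315554552761672 [-0.3411  0.4729 -0.292 ]
[434.5422 237.3213] [431.3711 251.5498] [256.1999 203.2252]
 [ 0.54  -0.514  0.09 ] -0.35 rows>=4.4 -> [0.583  0.1019 0.2535]
 [ 0.729 -0.156  0.09 ] -0.35 rows>=4.4 -> [0.642 0.197 0.24 ]
  q6~ 2.084083443874346
```

View pics/knob.png

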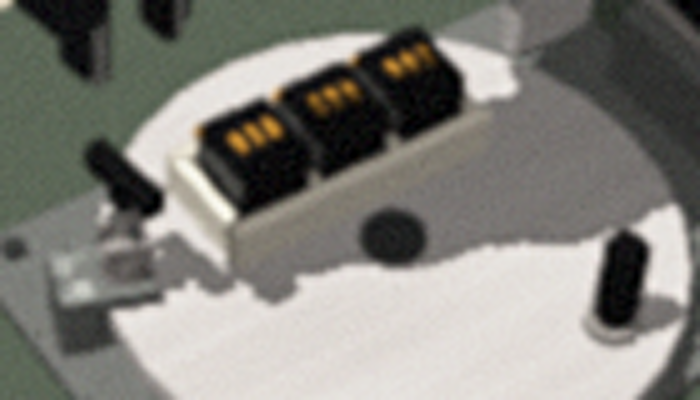

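```bash
python3 - <<'E'
from plan import *
p,y,o=state()
p,y=leg(p,y,(.641,.197,.24),-.8)
E
```

```text
[ 0.544 -0.512  0.08 ] -0.164 rows>=2.7 -> [0.5815 0.102  0.252 ]
 [ 0.656 -0.357  0.08 ] -0.164 rows>=2.7 -> [0.641 0.197 0.24 ]
  q6~ 2.668966347089351
```

apply_moves:
  deltas:
    - [0.544,-0.512,0.08,-0.164,1]
    - [0.544,-0.512,0.08,-0.164,1]
    - [0.544,-0.512,0.08,-0.164,1]
    - [0.544,-0.512,0.08,-0.164,1]
  newtons: 40

```text
time: 31.08
tool_pos: [0.5826, 0.1061, 0.2493]
eef_rot: [-0.001, 0.967, 0.256, -0.001]
wrist_force: [-0.1, -0.3, 0.6]
gripper_width: 0.944
finger_force: 0.0
```

apply_moves:
  deltas:
    - [0.656,-0.357,0.08,-0.164,1]
    - [0.656,-0.357,0.08,-0.164,1]
    - [0.656,-0.357,0.08,-0.164,1]
    - [0.656,-0.357,0.08,-0.164,1]
    - [0.656,-0.357,0.08,-0.164,1]
    - [0.656,-0.357,0.08,-0.164,1]
    - [0.656,-0.357,0.08,-0.164,1]

```text
time: 31.67
tool_pos: [0.6402, 0.1958, 0.2398]
eef_rot: [0.0, 0.927, 0.375, -0.001]
wrist_force: [0.9, 0.1, 0.6]
gripper_width: 1.001
finger_force: 0.0
```

```bash
python3 - <<'E'
from plan import *
p,y,o=state(); print(p,y,o['q'])
p,y=leg(p,y,(.641,.197,.134),-.8)
E
```

```text
[0.6402 0.1958 0.2398] -0.8018725778554107 [ 0.2023  0.5985  0.2697  1.2434 -0.0006  2.575 ]
 [ 0.01  -0.002  0.705] -0.001 rows>=2.5 -> [0.641 0.197 0.134]
  q6~ 2.668966347089351
```

apply_moves:
  deltas:
    - [0,0,0.25,0,1]
    - [0,0,0.5,0,1]
    - [0,0,0.7,0,1]
    - [0,0,0.7,0,1]
    - [0,0,0.7,0,0]
    - [0,0,0.7,0,0]
    - [0,0,0.7,0,0]
    - [0,0,0.7,0,0]
    - [0,0,0.7,0,0]
    - [0,0,0.7,0,0]
    - [0,0,0.7,0,0]

```text
time: 32.58
tool_pos: [0.642, 0.1974, 0.1373]
eef_rot: [0.0, 0.927, 0.376, 0.002]
wrist_force: [-1.3, -0.3, 6.2]
gripper_width: 0.243
finger_force: 39.1
```

```bash
python3 - <<'E'
from plan import *
p,y,o=state(); print(p,y,o['wrist_force'],o['gripper_width'],o['finger_force'])
c=np.array([.5532,.1327]); v=p[:2]-c; print(np.hypot(*v),np.arctan2(v[1],v[0]))
ty=np.array([np.cos(y),np.sin(y)]);tx=np.array([-ty[1],ty[0]])
a0=np.arctan2(v[1],v[0]); r=np.hypot(*v)
for k in range(0,19):
    a=a0-1.571*k/18; d=c+r*np.array([np.cos(a),np.sin(a)])-p[:2]; print(k,np.round([d@tx/.15,d@ty/.15],3))
E
```

```text
[0.642  0.1974 0.1373] -0.8002723833230749 [-1.2712 -0.3063  6.2176] 0.2434594069207934 39.12036716938019
0.10985562964983017 0.6299752055103492
0 [0. 0.]
1 [-0.012  0.063]
2 [-0.029  0.124]
3 [-0.051  0.184]
4 [-0.079  0.242]
5 [-0.111  0.297]
6 [-0.148  0.349]
7 [-0.19   0.397]
8 [-0.236  0.442]
9 [-0.285  0.483]
10 [-0.338  0.519]
11 [-0.393  0.55 ]
12 [-0.452  0.577]
13 [-0.512  0.598]
14 [-0.574  0.614]
15 [-0.637  0.624]
16 [-0.7    0.629]
17 [-0.764  0.629]
18 [-0.828  0.623]
```

apply_moves:
  deltas:
    - [-0.012,0.063,0,0,0]
    - [-0.029,0.124,0,0,0]
    - [-0.051,0.184,0,0,0]
    - [-0.079,0.242,0,0,0]
    - [-0.111,0.297,0,0,0]
    - [-0.148,0.349,0,0,0]
    - [-0.19,0.397,0,0,0]
    - [-0.236,0.442,0,0,0]
    - [-0.285,0.483,0,0,0]
    - [-0.285,0.483,0,0,0]

```text
time: 33.42
tool_pos: [0.6607, 0.114, 0.1373]
eef_rot: [0.001, 0.927, 0.375, 0.0]
wrist_force: [-3.3, -2.7, 8.4]
gripper_width: 0.245
finger_force: 39.6
```

apply_moves:
  deltas:
    - [-0.053,0.036,0,0,0]
    - [-0.108,0.067,0,0,0]
    - [-0.167,0.094,0,0,0]
    - [-0.227,0.115,0,0,0]
    - [-0.289,0.131,0,0,0]
    - [-0.352,0.141,0,0,0]
    - [-0.415,0.146,0,0,0]
    - [-0.479,0.146,0,0,0]
    - [-0.535,0.142,0,0,0]
    - [-0.535,0.142,0,0,0]

```text
time: 34.25
tool_pos: [0.6172, 0.0446, 0.1373]
eef_rot: [-0.001, 0.927, 0.376, 0.001]
wrist_force: [-4.5, 2.7, 8.6]
gripper_width: 0.244
finger_force: 39.9
```

```bash
python3 - <<'E'
from plan import *
p,y,o=state(); print(p,y,o['wrist_force'],o['gripper_width'],o['finger_force'])
c=np.array([.5532,.1327]); v=p[:2]-c; a=np.arctan2(v[1],v[0]);print(np.hypot(*v),.63-a)
s=snap('scene','q1')
leg(p,y,(*(c+.110*np.array([np.cos(.63-1.577),np.sin(.63-1.577)])),p[2]),y)
E
```

```text
[0.6172 0.0446 0.1373] -0.8002456834850049 [-4.5287  2.7499  8.6107] 0.2441601773124129 39.877270460128784
0.10890947963978805 1.572632284268617
 [-0.004  0.007 -0.   ] -0.0 rows>=0.0 -> [0.6175 0.0434 0.1373]
  q6~ 2.4412421539109097
```

apply_moves:
  deltas:
    - [-0.02,0,0,0,0]
    - [-0.02,0,0,0,0]
    - [-0.02,0,0,0,0]

```text
time: 34.55
tool_pos: [0.616, 0.0436, 0.1373]
eef_rot: [-0.001, 0.927, 0.376, 0.002]
wrist_force: [-4.1, 4.6, 9.7]
gripper_width: 0.244
finger_force: 39.8
```

```bash
python3 - <<'E'
from plan import *
p,y,o=state(); print(p,y,o['wrist_force'])
c=np.array([.5532,.1327]); v=p[:2]-c; a=np.arctan2(v[1],v[0]);print(np.hypot(*v),.63-a)
E
```

```text
[0.616  0.0436 0.1373] -0.7992204421975502 [-4.0802  4.5962  9.6991]
0.10901558907478191 1.5867368960236212
```

apply_moves:
  deltas:
    - [-0.02,0,0,0,0]
    - [-0.02,0,0,0,0]
    - [-0.02,0,0,0,0]

```text
time: 34.8
tool_pos: [0.6156, 0.0432, 0.1373]
eef_rot: [-0.002, 0.926, 0.377, 0.004]
wrist_force: [1.9, 9.9, 5.4]
gripper_width: 0.248
finger_force: 39.4
```

```bash
python3 - <<'E'
from plan import *
p,y,o=state(); print(p,y,o['wrist_force'])
c=np.array([.5532,.1327]); v=p[:2]-c; a=np.arctan2(v[1],v[0]);print(np.hypot(*v),.63-a)
E
```

```text
[0.6156 0.0432 0.1373] -0.7979961199729535 [1.907  9.8583 5.4429]
0.1091223471738296 1.5919640579725152
```

apply_moves:
  deltas:
    - [0.03,0,0,0,0]
    - [0.03,0,0,0,0.6]
    - [0.03,0,0,0,0.6]
    - [0.03,0,0,0,0.6]
    - [0.03,0,0,0,0.6]
    - [0.03,0,-0.3,0,0.6]
    - [0.03,0,-0.6,0,0.6]
    - [0.03,0,-0.8,0,0.6]
    - [0.03,0,-0.8,0,0.6]
    - [0.03,0,-0.8,0,0.6]

```text
time: 35.63
tool_pos: [0.6186, 0.0428, 0.2583]
eef_rot: [0.001, 0.927, 0.376, 0.003]
wrist_force: [-0.0, -0.5, -0.5]
gripper_width: 0.596
finger_force: 0.0
```

```bash
python3 - <<'E'
from plan import *
p,y,o=state(); print(p,y,o['wrist_force'])
p,y=leg(p,y,(.521,.0077,.25),-1.313)
E
```

```text
[0.6186 0.0428 0.2583] -0.800834304975662 [-0.009  -0.4509 -0.4507]
 [-0.63  -0.285  0.055] 0.326 rows>=4.1 -> [0.521  0.0077 0.25  ]
  q6~ 2.898574521506167
```

apply_moves:
  deltas:
    - [-0.63,-0.285,0.055,0.326,0.5]
    - [-0.63,-0.285,0.055,0.326,0.5]
    - [-0.63,-0.285,0.055,0.326,0.5]
    - [-0.63,-0.285,0.055,0.326,0.5]
    - [-0.63,-0.285,0.055,0.326,0.5]
    - [-0.63,-0.285,0.055,0.326,0.5]
    - [-0.63,-0.285,0.055,0.326,0.5]
    - [-0.63,-0.285,0.055,0.326,0.5]

```text
time: 36.3
tool_pos: [0.5199, 0.0081, 0.2466]
eef_rot: [0.0, 0.992, 0.13, 0.0]
wrist_force: [-0.5, -0.3, -0.0]
gripper_width: 0.502
finger_force: 0.0
```

```bash
python3 - <<'E'
from plan import *
p,y,o=state(); print(p,y,o['wrist_force'],o['q'][5])
p,y=leg(p,y,(.521,.0077,.169),-1.313)
E
```

```text
[0.5199 0.0081 0.2466] -1.3104460069992114 [-0.4649 -0.3406 -0.0089] 2.774830060718309
 [0.006 0.005 0.517] 0.002 rows>=1.9 -> [0.521  0.0077 0.169 ]
  q6~ 2.898574521506167
```

apply_moves:
  deltas:
    - [0,0,0.25,0,0.5]
    - [0,0,0.5,0,0.5]
    - [0,0,0.52,0,0.5]
    - [0,0,0.52,0,0.5]
    - [0,0,0.52,0,0]
    - [0,0,0.52,0,0]
    - [0,0,0.52,0,0]
    - [0,0,0.52,0,0]
    - [0,0,0.52,0,0]
    - [0,0,0.52,0,0]
  newtons: 60

```text
time: 37.13
tool_pos: [0.521, 0.0081, 0.1712]
eef_rot: [0.0, 0.992, 0.129, 0.002]
wrist_force: [-0.7, 3.0, 6.6]
gripper_width: 0.119
finger_force: 62.5
```

apply_moves:
  deltas:
    - [0,0,-0.02,0,0]
    - [0,0,-0.035,0,0]
    - [0,0,-0.035,0,0]
    - [0,0,-0.035,0,0]

```text
time: 37.47
tool_pos: [0.5206, 0.0082, 0.1741]
eef_rot: [-0.0, 0.992, 0.129, 0.001]
wrist_force: [5.4, 1.3, -10.7]
gripper_width: 0.123
finger_force: 60.1
```

```bash
python3 - <<'E'
from plan import *
p,y,o=state(); print(p,y,o['wrist_force'],o['q'][5],o['gripper_width'])
E
```

```text
[0.5206 0.0082 0.1741] -1.3122443768351297 [  5.3877   1.2691 -10.6576] 2.77650257134443 0.12251712423671493
```

Lifted off the collar; twist back by the same 1.065 rad.

apply_moves:
  deltas:
    - [0,0,0,-0.07,0]
    - [0,0,0,-0.14,0]
    - [0,0,0,-0.21,0]
    - [0,0,0,-0.28,0]
    - [0,0,0,-0.35,0]
    - [0,0,0,-0.42,0]
    - [0,0,0,-0.49,0]
    - [0,0,0,-0.56,0]
    - [0,0,0,-0.63,0]
    - [0,0,0,-0.68,0]
    - [0,0,0,-0.68,0]
    - [0,0,0,-0.68,0]

```text
time: 38.47
tool_pos: [0.5203, 0.0085, 0.1738]
eef_rot: [-0.0, 0.788, 0.616, 0.001]
wrist_force: [4.9, 2.7, -9.8]
gripper_width: 0.123
finger_force: 60.1
```

apply_moves:
  deltas:
    - [0,0,0.02,0,0]
    - [0,0,0.04,0,0]
    - [0,0,0.06,0,0]
    - [0,0,0.08,0,0]
    - [0,0,0.1,0,0]
    - [0,0,0.1,0,0]

```text
time: 38.97
tool_pos: [0.5204, 0.0085, 0.1603]
eef_rot: [0.0, 0.788, 0.616, 0.002]
wrist_force: [3.0, 2.7, 0.4]
gripper_width: 0.121
finger_force: 61.6
```

```bash
python3 - <<'E'
from plan import *
p,y,o=state(); print(p,y,o['wrist_force'],o['ft_torque'],o['gripper_width'])
E
```

```text
[0.5204 0.0085 0.1603] -0.24389058220789106 [2.9997 2.6969 0.3746] [ 0.7437 -0.7325  0.0475] 0.12115887966822804
```

apply_moves:
  deltas:
    - [0,0,0.01,0,0]
    - [0,0,0.01,0,0]
    - [0,0,0.01,0,0.5]
    - [0,0,0.01,0,0.5]
    - [0,0,0.01,0,0.5]
    - [0,0,0.01,0,0.5]
    - [0,0,-0.3,0,0.5]
    - [0,0,-0.6,0,0.5]
    - [0,0,-0.6,0,0.5]
    - [0,0,-0.6,0,0.5]

```text
time: 39.8
tool_pos: [0.5215, 0.0076, 0.2527]
eef_rot: [0.003, 0.788, 0.616, 0.002]
wrist_force: [-0.1, 0.6, -1.2]
gripper_width: 0.504
finger_force: 0.0
```

```bash
python3 - <<'E'
from plan import *
p,y,o=state(); print(p,y,o['wrist_force'])
s=snap('scene')
a=cv2.imread('pics/scene0.png')[195:275,305:405]; b=s['pixels'][195:275,305:405][...,::-1]
im=np.hstack([cv2.resize(x,(400,320),interpolation=2) for x in(a,b)])
c=cv2.resize(s['pixels'][100:260,300:500][...,::-1],(350,280),interpolation=2)
out=np.zeros((600,800,3),np.uint8); out[:320]=im; out[320:,:350]=c
cv2.imwrite('pics/lock.png',out)
E
```

```text
[0.5215 0.0076 0.2527] -0.24453263671970216 [-0.1471  0.5952 -1.1588]
```

View pics/lock.png

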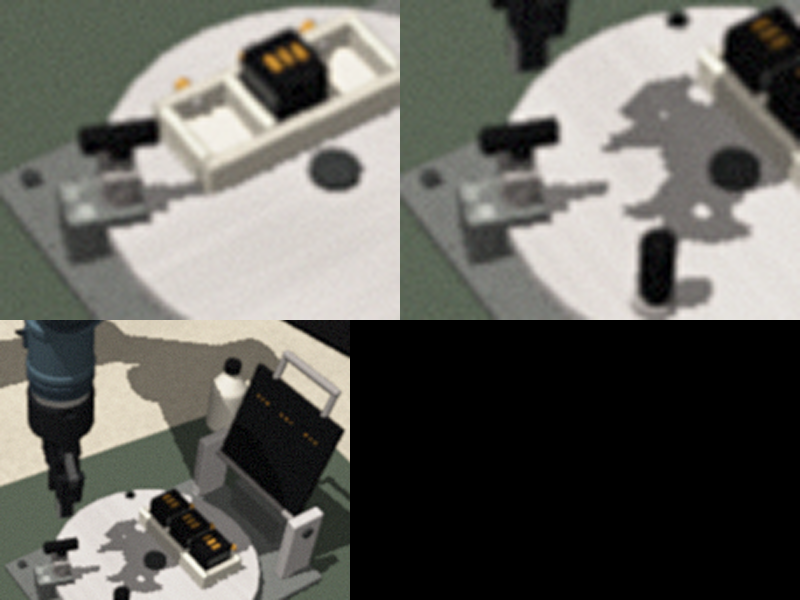

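```bash
python3 - <<'E'
from plan import *
p,y,o=state()
p,y=leg(p,y,(.5215,.06,.36),.5,'full')
p,y=leg(p,y,(.5327,.3523,.36),1.669,'full')
E
```

```text
full [ 0.34  -0.076 -0.732] -0.474 rows>=6.0 -> [0.5215 0.06   0.36  ]
  q6~ 1.1853453974684314
full [ 0.837  0.5   -0.   ] -0.372 rows>=4.7 -> [0.5271 0.2061 0.36  ]
full [ 0.422  0.879 -0.   ] -0.372 rows>=4.7 -> [0.5327 0.3523 0.36  ]
  q6~ 0.4861076282215695
```

apply_moves:
  deltas:
    - [0.34,-0.076,-0.732,-0.474,0.5]
    - [0.34,-0.076,-0.732,-0.474,0.5]
    - [0.34,-0.076,-0.732,-0.474,0.5]
    - [0.34,-0.076,-0.732,-0.474,0.5]
    - [0.34,-0.076,-0.732,-0.474,0.5]
    - [0.34,-0.076,-0.732,-0.474,0.5]
    - [0.34,-0.076,-0.732,-0.474,0.5]
    - [0.34,-0.076,-0.732,-0.474,0.5]
  newtons: 20

```text
time: 40.52
tool_pos: [0.5199, 0.0602, 0.3569]
eef_rot: [-0.002, 0.511, 0.859, -0.001]
wrist_force: [-0.3, -0.1, -0.6]
gripper_width: 0.501
finger_force: 0.0
```

apply_moves:
  deltas:
    - [0.837,0.5,0,-0.372,0.6]
    - [0.837,0.5,0,-0.372,0.6]
    - [0.837,0.5,0,-0.372,0.6]
    - [0.837,0.5,0,-0.372,0.6]
    - [0.837,0.5,0,-0.372,0.6]
    - [0.837,0.5,0,-0.372,0.6]

```text
time: 41.02
tool_pos: [0.5256, 0.2077, 0.3573]
eef_rot: [-0.001, 0.24, 0.971, -0.001]
wrist_force: [-0.6, -0.4, 0.3]
gripper_width: 0.598
finger_force: 0.0
```

apply_moves:
  deltas:
    - [0.422,0.879,0,-0.372,0.6]
    - [0.422,0.879,0,-0.372,0.6]
    - [0.422,0.879,0,-0.372,0.6]
    - [0.422,0.879,0,-0.372,0.6]
    - [0.422,0.879,0,-0.372,0.6]
    - [0.422,0.879,0,-0.372,0.6]
    - [0.422,0.879,0,-0.372,0.6]
    - [0.422,0.879,0,-0.372,0.6]

```text
time: 41.68
tool_pos: [0.532, 0.3513, 0.3586]
eef_rot: [-0.0, -0.046, 0.999, -0.0]
wrist_force: [0.0, 0.2, 1.0]
gripper_width: 0.597
finger_force: 0.0
```

```bash
python3 - <<'E'
from plan import *
p,y,o=state(); print(p,y,o['wrist_force'],o['q'])
p,y=leg(p,y,(.5327,.3523,.319),1.669,'full')
E
```

```text
[0.532  0.3513 0.3586] 1.6636419245870224 [0.0381 0.1539 1.0204] [ 0.4843  0.5185  0.4406  1.4938 -0.0004  0.3915]
full [-0.005  0.006  0.264] -0.003 rows>=1.0 -> [0.5327 0.3523 0.319 ]
  q6~ 0.4861076282215704
```

apply_moves:
  deltas:
    - [0,0,0.13,0,0.6]
    - [0,0,0.26,0,0.6]
    - [0,0,0.26,0,0.6]
    - [0,0,0.26,0,0.3]
    - [0,0,0.26,0,0.1]
    - [0,0,0.26,0,0]
    - [0,0,0.26,0,0]
    - [0,0,0.26,0,0]
    - [0,0,0.26,0,0]
    - [0,0,0.26,0,0]

```text
time: 42.52
tool_pos: [0.5323, 0.3529, 0.3214]
eef_rot: [0.001, -0.049, 0.999, 0.001]
wrist_force: [-0.3, -0.3, 5.4]
gripper_width: 0.128
finger_force: 21.1
```

```bash
python3 - <<'E'
from plan import *
p,y,o=state(); print(p,y,o['wrist_force'],o['ft_torque'],o['gripper_width'],o['finger_force'])
h=np.array([.5367,.297,.095]); yh=np.array([-.098,.995]); b=np.array([*p[:2],p[2]-.058])
a=(b[:2]-h[:2])@yh; z=b[2]-h[2]; print('r',np.hypot(a,z)); r=.177; th0=np.arctan2(z,a)
print('lateral',(b[:2]-h[:2])@np.array([.995,.098]),'th',np.pi-th0)
ty=np.array([np.cos(y),np.sin(y)]);tx=np.array([-ty[1],ty[0]])
for k in range(0,37):
    t=th0+(np.pi-th0)*k/36; da=r*np.cos(t)-r*np.cos(th0); dz=r*np.sin(t)-r*np.sin(th0)
    d=da*yh; print(k,np.round([d@tx/.15,d@ty/.15,-dz/.15],3))
E
```

```text
[0.5323 0.3529 0.3214] 1.6687653952221881 [-0.3488 -0.2985  5.4328] [-0.1053  0.0139 -0.0238] 0.1282385107285166 21.099970936775208
r 0.17745033047655195
lateral 0.0011199799408057164 th 1.8919679871262414
0 [ 0.  0. -0.]
1 [-0.    -0.059 -0.018]
2 [-0.    -0.12  -0.033]
3 [-0.    -0.18  -0.045]
4 [-0.    -0.242 -0.053]
5 [-0.    -0.304 -0.058]
6 [-0.    -0.366 -0.06 ]
7 [-0.    -0.428 -0.059]
8 [-0.    -0.489 -0.055]
9 [-0.    -0.551 -0.047]
10 [-0.    -0.612 -0.036]
11 [-0.    -0.672 -0.022]
12 [-0.    -0.732 -0.004]
13 [-0.    -0.79   0.016]
14 [-0.    -0.848  0.04 ]
15 [-0.    -0.904  0.066]
16 [-0.    -0.958  0.095]
17 [-0.    -1.011  0.128]
18 [-0.    -1.063  0.163]
19 [-0.    -1.112  0.2  ]
20 [-0.    -1.159  0.24 ]
21 [-0.    -1.204  0.283]
22 [-0.    -1.247  0.328]
23 [-0.    -1.287  0.375]
24 [-0.    -1.325  0.424]
25 [-0.    -1.361  0.475]
26 [-0.    -1.393  0.528]
27 [-0.    -1.423  0.582]
28 [-0.    -1.449  0.638]
29 [-0.    -1.473  0.695]
30 [-0.    -1.494  0.754]
31 [-0.    -1.512  0.813]
32 [-0.    -1.526  0.873]
33 [-0.    -1.538  0.934]
34 [-0.    -1.546  0.996]
35 [-0.    -1.551  1.058]
36 [-0.    -1.552  1.12 ]
```

apply_moves:
  deltas:
    - [0,-0.059,-0.018,0,0]
    - [0,-0.12,-0.033,0,0]
    - [0,-0.18,-0.045,0,0]
    - [0,-0.242,-0.053,0,0]
    - [0,-0.304,-0.058,0,0]
    - [0,-0.366,-0.06,0,0]
    - [0,-0.428,-0.059,0,0]
    - [0,-0.489,-0.055,0,0]
    - [0,-0.551,-0.047,0,0]
    - [0,-0.612,-0.036,0,0]
    - [0,-0.672,-0.022,0,0]
    - [0,-0.732,-0.004,0,0]

```text
time: 43.52
tool_pos: [0.543, 0.2422, 0.3202]
eef_rot: [0.0, -0.049, 0.999, -0.0]
wrist_force: [4.1, 2.7, 3.4]
gripper_width: 0.127
finger_force: 21.1
```

```bash
python3 - <<'E'
from plan import *
p,y,o=state(); print(p,y,o['wrist_force'],o['ft_torque'],o['gripper_width'],o['finger_force'])
E
```

```text
[0.543  0.2422 0.3202] 1.668541493763638 [4.0574 2.7368 3.3635] [ 0.6553 -0.6664  0.0199] 0.12659512448054186 21.10317885875702
```

apply_moves:
  deltas:
    - [0,-0.058,0.02,0,0]
    - [0,-0.116,0.044,0,0]
    - [0,-0.172,0.07,0,0]
    - [0,-0.226,0.099,0,0]
    - [0,-0.279,0.132,0,0]
    - [0,-0.331,0.167,0,0]
    - [0,-0.38,0.204,0,0]
    - [0,-0.427,0.244,0,0]
    - [0,-0.472,0.287,0,0]
    - [0,-0.515,0.332,0,0]
    - [0,-0.555,0.379,0,0]
    - [0,-0.593,0.428,0,0]

```text
time: 44.52
tool_pos: [0.5509, 0.1541, 0.2554]
eef_rot: [-0.0, -0.049, 0.999, -0.0]
wrist_force: [2.8, 2.2, 1.5]
gripper_width: 0.128
finger_force: 20.4
```

```bash
python3 - <<'E'
from plan import *
p,y,o=state(); print(p,y,o['wrist_force'],o['ft_torque'],o['gripper_width'],o['finger_force'])
E
```

```text
[0.5509 0.1541 0.2554] 1.6688033933278532 [2.8487 2.2377 1.46  ] [ 0.6635 -0.451   0.0193] 0.12779552582924297 20.390797555446625
```

apply_moves:
  deltas:
    - [0,-0.036,0.051,0,0]
    - [0,-0.068,0.104,0,0]
    - [0,-0.098,0.158,0,0]
    - [0,-0.124,0.214,0,0]
    - [0,-0.148,0.271,0,0]
    - [0,-0.169,0.33,0,0]
    - [0,-0.187,0.389,0,0]
    - [0,-0.201,0.449,0,0]
    - [0,-0.213,0.51,0,0]
    - [0,-0.221,0.572,0,0]
    - [0,-0.221,0.572,0,0]

```text
time: 45.43
tool_pos: [0.554, 0.1224, 0.1682]
eef_rot: [-0.001, -0.049, 0.999, 0.001]
wrist_force: [2.8, 7.2, -3.4]
gripper_width: 0.131
finger_force: 19.5
```

```bash
python3 - <<'E'
from plan import *
p,y,o=state(); print(p,y,o['wrist_force'],o['ft_torque'],o['gripper_width'],o['finger_force'])
E
```

```text
[0.554  0.1224 0.1682] 1.6694255880935214 [ 2.7643  7.165  -3.4396] [ 1.3924 -0.5989 -0.017 ] 0.1312704090360238 19.492998719215393
```

apply_moves:
  deltas:
    - [0,0,0.02,0,0]
    - [0,0,0.04,0,0]
    - [0,0,0.06,0,0]
    - [0,0,0.08,0,0]
    - [0,0,0.08,0,0]

```text
time: 45.85
tool_pos: [0.554, 0.1222, 0.1575]
eef_rot: [-0.001, -0.049, 0.999, 0.0]
wrist_force: [1.7, 5.5, -3.0]
gripper_width: 0.13
finger_force: 19.5
```

apply_moves:
  deltas:
    - [0,0,0.02,0,0]
    - [0,0,0.02,0,0]

```text
time: 46.02
tool_pos: [0.5542, 0.1222, 0.1569]
eef_rot: [0.0, -0.049, 0.999, 0.0]
wrist_force: [-4.7, 4.3, 12.8]
gripper_width: 0.131
finger_force: 20.9
```

apply_moves:
  deltas:
    - [0,0,0.02,0,0]
    - [0,0,0.02,0,0]

```text
time: 46.18
tool_pos: [0.5549, 0.1223, 0.1552]
eef_rot: [0.001, -0.049, 0.999, 0.0]
wrist_force: [-5.8, 4.8, 19.4]
gripper_width: 0.127
finger_force: 22.2
```

apply_moves:
  deltas:
    - [0,0,-0.02,0,0]
    - [0,0,-0.02,0,0.35]
    - [0,0,-0.02,0,0.35]
    - [0,0,-0.02,0,0.35]
    - [0,0,-0.02,0,0.35]
    - [0,0,-0.3,0,0.35]
    - [0,0,-0.6,0,0.35]
    - [0,0,-0.8,0,0]
    - [0,0,-0.8,0,0]
    - [0,0,-0.8,0,0]

```text
time: 47.02
tool_pos: [0.556, 0.1216, 0.2747]
eef_rot: [0.003, -0.049, 0.999, -0.0]
wrist_force: [-0.5, -0.1, -1.5]
gripper_width: 0.002
finger_force: 0.0
```

apply_moves:
  deltas:
    - [-0.5,-0.9,0,0,0]
    - [-0.5,-0.9,0,0,0]
    - [-0.5,-0.9,0,0,0]
    - [-0.5,-0.9,0,0,0]
    - [-0.5,-0.9,0,0,0]
    - [-0.5,-0.9,0,0,0]

```text
time: 47.52
tool_pos: [0.642, -0.0069, 0.2697]
eef_rot: [-0.002, -0.048, 0.999, 0.0]
wrist_force: [0.4, 0.8, 0.5]
gripper_width: -0.001
finger_force: 0.0
```

```bash
python3 - <<'E'
from plan import *
p,y,o=state(); print(p,y,o['wrist_force'])
s=snap('scene'); t=snap('top')
out=np.zeros((600,800,3),np.uint8); out[:360,:600]=cv2.resize(s['pixels'][150:270,300:500],(600,360),interpolation=2)
out[360:,:640]=cv2.resize(t['pixels'][170:290,150:470],(640,240)); cv2.imwrite('pics/head.png',out[...,::-1])
h=np.array([.5367,.297,.095]); yh=np.array([-.098,.995]);xh=np.array([.995,.098])
for e in(-.045,.045):
    b=h[:2]-.177*yh+e*xh; print('bar end',proj(s,(*b,.095)),proj(s,(*b,.105)),proj(t,(*b,.095)))
E
```

```text
[ 0.642  -0.0069  0.2697] 1.6658989295784756 [0.3502 0.8251 0.5263]
bar end [373.6937 210.6428] [373.9344 207.6486] [285.9027 253.2236]
bar end [396.6771 235.2964] [397.0719 232.331 ] [282.946  219.4708]
```

View pics/head.png

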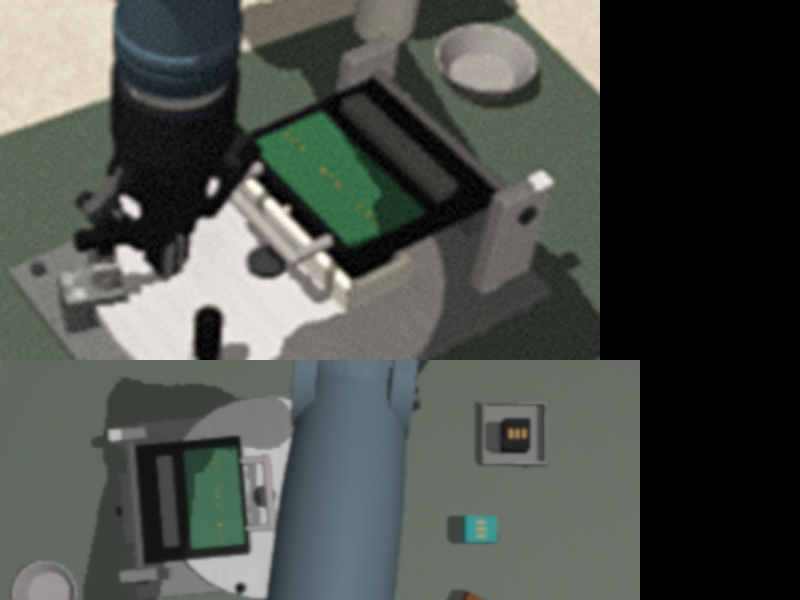

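```bash
python3 -c "
from station import *
print(job_done())"
```

```text
the job is handed in; nothing more can be done
None
```

The job is handed in at about 48 s of the 192 s allowed, with every step done in the order asked. The tested pack stands in the tray, and the three mat packs are home in their nests. The turntable is a quarter turn round with the plunger dropped home, and the contact head is flat over the packs. I saw no sign that anything else on the bench had moved, but I have no verdict from the judge.

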